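Isolate, fit I/O modules on their rails, switch on, and plug in the test plugs

ROBOT

A 6-joint arm with a two-finger parallel gripper is mounted at the origin on the work surface. World frame = base frame: x ahead of the robot, y to its left, z up, the work surface at z = 0. Lengths are in m, angles in rad, forces in N, time in s.
With the tool pointing down it reaches from about 0.275 to 0.85 m from the base axis. Payload 19 kg.
Tool frame: the origin (TCP) lies at the very end of the fingers, on their centre line; the grasp point (between the pads) lies 19 mm behind it (env.grip_depth is the distance from the TCP to the grasp point, in m); z points along the fingers, y is the line along which they close (so a half turn about z gives the same grasp; the last joint's range is limited). The gripper opens to 85 mm and grips with 20 to 120 N. Pads are 22 mm wide; open, the fingers measure 114 mm over their backs; the gripper's body (76 mm by 85 mm) begins 54 mm behind the grasp point. The pads swing forward as they close: fully open they stand 13 mm farther back than shut.
Start: joints at [-1.367, 0.15, 1.437, -0, 1.554, -0.134], TCP at [0.191, -0.542, 0.231] pointing down, gripper open.
Joint ranges: [-2.8, 2.8], [-0.68, 2.1], [0.12, 2.68], [-1.39, 4.53], [0.16, 2.79], [-2.81, 2.81]. Speed limits (rad/s): [1.89, 1.89, 2.22, 3.01, 3.01, 3.01].

INTERFACE

Orientations are given as a rotation vector (axis times angle).
In Python, from workcell import env, viewer, sign_off gives the robot as it stands.
- The arm moves only by the shell command python3 -m handwheel 'ROWS' [FORCE]. ROWS is JSON, a list of rows, each a list of 3 entries, a list of its own where there are three numbers: the shift along the tool's x, y, z in mm, then the turn, a rotation vector about the tool's x, y, z in degrees, then the opening, from 0 (shut) to 1 (fully open). In form: [[[tx, ty, tz], [ax, ay, az], hand], ...]. A call has 1 to 20 rows; each row is the pose to reach, as a shift and turn from the pose commanded when the call began, along the tool's axes at that moment; what a row does not reach only later rows make up. A row lasts 1/8 s, in which the tool goes at most 62.5 mm and 10.7 degrees, less where a joint would pass 70% of its speed; a pose out of reach is approached as far as the arm can. A call with a gripper value outside its range is refused whole. The fingers move at their own pace and stop on an object; FORCE is the grip in N (left out, the last holds). Time passes only in rows, so rows that repeat a pose let the fingers close. It gives the time, the measured TCP pose, the force, the opening and the grip force at its end, in the units of the state.
- env.observe(): the state, without advancing time (a new reading comes with each control period).
- viewer.camera(name): name is "side" or "top" or "wrist"; returns the picture (480x640x3 uint8, blue, green, red); there is no depth.
- viewer.camera_model(name): a dict with "K" (3x3 intrinsics, pixels), "camera_from_world" (4x4, takes a point from world to camera coordinates). Camera axes: x right, y up, looking along -z (the intrinsics and any distortion apply to the point x, -y, -z); pixel columns grow to the right and rows downward; lengths in m; the calibration is good to about 2 mm. A picture is of the moment at which its call begins: read the wrist's pose just before it. camera_model takes no time and is no camera call; for the wrist camera it gives the pose at the moment of the call.
- sign_off(): hands the job in; it is judged then, once.
The state is a dict: "clock": time; "q": joint angles; "joint_vel": joint speeds; "joint_torque": joint torques, N m; "tcp_pos": TCP position; "tool_rot": TCP orientation; "ft_force": force on the tool from outside, world axes, zero at the start; "moment": the same for the moment, N m; "width": opening from 0.0 (shut) to 1.0 (fully open); "grip_force": force on a finger pad.
Only numpy, scipy, OpenCV 4.12 (cv2) and the standard library are available. Lean on these libraries where they do the work, as an engineer would, in place of code of your own. Each camera call takes 0.05 s, during which the arm holds its last target. There are 200 camera calls.

TASK

Before anything else pull the isolator lever fully over to off, towards the robot, then slide every loose grey module on the bench onto a free rail of the mounting plate until it is fully home against the stop and the orange clip snaps into its side. Only when all are fitted push the lever fully back over to on, and after that put one red test plug fully down into the socket on top of each fitted module. Leave the screwdriver and the wire cutters where they lie.

Things in the scene. Friction and masses are not known exactly. Their poses are not given: they have to be found in the camera images.
- plate: steel mounting plate fixed to the bench, 300 (x) x 345 (y) x 6 mm: x -150 to +150, y -137 to +207 mm of its origin (on the table; z up, x along the rails, away from the robot). Carries three parallel rail bays 90 mm apart in y, a 48 mm tall wire duct along its far edge, and the isolator lever
- bay1 (a point): right-hand bay: where the centre of a module's underside lies when home (on the plate's top). x: along the rail, the way the module slides; y left, z up. T-rail 22 wide, 9 tall, from its tapered nose at x = -73 mm (forgives 5 mm sideways) to the black end stop's face at +45. Set a module flat on the plate, centre near x = -125, lengthwise, and slide along +x with 5 to 15 N; play 2 mm
- bay2 (a point): middle bay: where the centre of a module's underside lies when home (on the plate's top). x: along the rail, the way the module slides; y left, z up. T-rail 22 wide, 9 tall, from its tapered nose at x = -73 mm (forgives 5 mm sideways) to the black end stop's face at +45. Set a module flat on the plate, centre near x = -125, lengthwise, and slide along +x with 5 to 15 N; play 2 mm
- bay3 (a point): left-hand bay: where the centre of a module's underside lies when home (on the plate's top). x: along the rail, the way the module slides; y left, z up. T-rail 22 wide, 9 tall, from its tapered nose at x = -73 mm (forgives 5 mm sideways) to the black end stop's face at +45. Set a module flat on the plate, centre near x = -125, lengthwise, and slide along +x with 5 to 15 N; play 2 mm
- clip1 (a joint): travel (m) of the orange sprung clip on bay 1's +y side: 0 when sprung out (bay empty, or caught in the notch of a module that is home), up to 0.007 when a module's flank presses it aside (3 N at 0, then 400 N/m). It stands 20 mm above the plate; its grey housing ends 43 mm from the rail's middle
- clip2 (a joint): travel (m) of the orange sprung clip on bay 2's +y side: 0 when sprung out (bay empty, or caught in the notch of a module that is home), up to 0.007 when a module's flank presses it aside (3 N at 0, then 400 N/m). It stands 20 mm above the plate; its grey housing ends 43 mm from the rail's middle
- clip3 (a joint): travel (m) of the orange sprung clip on bay 3's +y side: 0 when sprung out (bay empty, or caught in the notch of a module that is home), up to 0.007 when a module's flank presses it aside (3 N at 0, then 400 N/m). It stands 20 mm above the plate; its grey housing ends 43 mm from the rail's middle
- lever (a joint): isolator lever on a yellow block at the plate's left, pivot axis along the plate's y, 28 mm above the table: 0 (rad) leaning to the plate's -x = off, 1.0 leaning to its +x = on (end stop). It starts on and stays where it is left; about 1 N at its tip moves it
- lever_tip (a point): centre of the red ball (26 mm diameter) at the lever's tip, 80 mm from the pivot. It swings from x = -38 mm (off) to +38 mm (on) of the pivot, in the plate's x; about 98 mm above the table at either end, 108 in the middle
- module1: loose grey module, 90 long (x) x 44 wide (y) x 68 tall, 0.3 kg (heavy foot), orange strip at each end of its top. Origin: centre of its underside; z up, x along its length; same either way round. A lengthwise T-slot in the underside takes the rail. At mid-length each flank has a clip notch (24 long, 7 deep, lowest 24 mm); above that the flanks are plain: grip across the width there. May be absent
- module1_socket (a point): mouth of this module's test socket: round hole in the middle of its top (red dashes round it), 10 mm wide with a 3 mm chamfer, 34 deep; 68 mm above the module's underside. Absent with its module
- module2: loose grey module, 90 long (x) x 44 wide (y) x 68 tall, 0.3 kg (heavy foot), orange strip at each end of its top. Origin: centre of its underside; z up, x along its length; same either way round. A lengthwise T-slot in the underside takes the rail. At mid-length each flank has a clip notch (24 long, 7 deep, lowest 24 mm); above that the flanks are plain: grip across the width there. May be absent
- module2_socket (a point): mouth of this module's test socket: round hole in the middle of its top (red dashes round it), 10 mm wide with a 3 mm chamfer, 34 deep; 68 mm above the module's underside. Absent with its module
- module3: loose grey module, 90 long (x) x 44 wide (y) x 68 tall, 0.3 kg (heavy foot), orange strip at each end of its top. Origin: centre of its underside; z up, x along its length; same either way round. A lengthwise T-slot in the underside takes the rail. At mid-length each flank has a clip notch (24 long, 7 deep, lowest 24 mm); above that the flanks are plain: grip across the width there. May be absent
- module3_socket (a point): mouth of this module's test socket: round hole in the middle of its top (red dashes round it), 10 mm wide with a 3 mm chamfer, 34 deep; 68 mm above the module's underside. Absent with its module
- plug1: red test plug upright in the rack: brass pin 8 mm diameter x 28, black collar 24 diameter x 6, round red handle 16 diameter x 66 (100 mm in all, 0.05 kg). Origin: the pin's tip, z up. In the rack the collar rests on the rack's top, tip 12 mm above the table; fully plugged in, the collar rests on the module's top, tip 28 mm below it
- plug2: red test plug upright in the rack: brass pin 8 mm diameter x 28, black collar 24 diameter x 6, round red handle 16 diameter x 66 (100 mm in all, 0.05 kg). Origin: the pin's tip, z up. In the rack the collar rests on the rack's top, tip 12 mm above the table; fully plugged in, the collar rests on the module's top, tip 28 mm below it
- plug3: red test plug upright in the rack: brass pin 8 mm diameter x 28, black collar 24 diameter x 6, round red handle 16 diameter x 66 (100 mm in all, 0.05 kg). Origin: the pin's tip, z up. In the rack the collar rests on the rack's top, tip 12 mm above the table; fully plugged in, the collar rests on the module's top, tip 28 mm below it
- rack: blue rack block fixed to the bench, 160 (x) x 50 (y) x 40 mm tall. Origin: centre of its underside. Three holes 12 mm wide in a row along its x, 50 mm apart, hold the plugs
- screwdriver: loose yellow-handled screwdriver lying beyond the rack, to the plate's left; to be left alone. Origin about its middle, on the table
- cutters: loose black wire cutters lying beyond the modules, about 160 x 60 x 14 mm; to be left alone. Origin about its middle, on the table

How it is judged:
On the way, in this order (a step that is already met when the one before it is completed fails the run):
1. the isolator is switched off before any module is on a rail (value of joint lever below 0.15 rad and distance between each of module1, module2, module3 and bay1 above 0.07 m and distance between each of module1, module2, module3 and bay2 above 0.07 m and distance between each of module1, module2, module3 and bay3 above 0.07 m), for 0.2 s.
2. every module is home on a rail and clipped, with the isolator still off and no test plug in a module yet (((x of module1 in the frame of bay1 between -0.004 and 0.004 m and y of module1 in the frame of bay1 between -0.003 and 0.003 m and z of module1 in the frame of bay1 between -0.004 and 0.004 m and angle between the x axis of module1 and the x axis of bay1, either way round below 0.06 rad and angle between module1's own z axis and vertical below 0.06 rad and value of joint clip1 below 0.0025 m) or (x of module1 in the frame of bay2 between -0.004 and 0.004 m and y of module1 in the frame of bay2 between -0.003 and 0.003 m and z of module1 in the frame of bay2 between -0.004 and 0.004 m and angle between the x axis of module1 and the x axis of bay2, either way round below 0.06 rad and angle between module1's own z axis and vertical below 0.06 rad and value of joint clip2 below 0.0025 m) or (x of module1 in the frame of bay3 between -0.004 and 0.004 m and y of module1 in the frame of bay3 between -0.003 and 0.003 m and z of module1 in the frame of bay3 between -0.004 and 0.004 m and angle between the x axis of module1 and the x axis of bay3, either way round below 0.06 rad and angle between module1's own z axis and vertical below 0.06 rad and value of joint clip3 below 0.0025 m)) and ((x of module2 in the frame of bay1 between -0.004 and 0.004 m and y of module2 in the frame of bay1 between -0.003 and 0.003 m and z of module2 in the frame of bay1 between -0.004 and 0.004 m and angle between the x axis of module2 and the x axis of bay1, either way round below 0.06 rad and angle between module2's own z axis and vertical below 0.06 rad and value of joint clip1 below 0.0025 m) or (x of module2 in the frame of bay2 between -0.004 and 0.004 m and y of module2 in the frame of bay2 between -0.003 and 0.003 m and z of module2 in the frame of bay2 between -0.004 and 0.004 m and angle between the x axis of module2 and the x axis of bay2, either way round below 0.06 rad and angle between module2's own z axis and vertical below 0.06 rad and value of joint clip2 below 0.0025 m) or (x of module2 in the frame of bay3 between -0.004 and 0.004 m and y of module2 in the frame of bay3 between -0.003 and 0.003 m and z of module2 in the frame of bay3 between -0.004 and 0.004 m and angle between the x axis of module2 and the x axis of bay3, either way round below 0.06 rad and angle between module2's own z axis and vertical below 0.06 rad and value of joint clip3 below 0.0025 m)) and ((x of module3 in the frame of bay1 between -0.004 and 0.004 m and y of module3 in the frame of bay1 between -0.003 and 0.003 m and z of module3 in the frame of bay1 between -0.004 and 0.004 m and angle between the x axis of module3 and the x axis of bay1, either way round below 0.06 rad and angle between module3's own z axis and vertical below 0.06 rad and value of joint clip1 below 0.0025 m) or (x of module3 in the frame of bay2 between -0.004 and 0.004 m and y of module3 in the frame of bay2 between -0.003 and 0.003 m and z of module3 in the frame of bay2 between -0.004 and 0.004 m and angle between the x axis of module3 and the x axis of bay2, either way round below 0.06 rad and angle between module3's own z axis and vertical below 0.06 rad and value of joint clip2 below 0.0025 m) or (x of module3 in the frame of bay3 between -0.004 and 0.004 m and y of module3 in the frame of bay3 between -0.003 and 0.003 m and z of module3 in the frame of bay3 between -0.004 and 0.004 m and angle between the x axis of module3 and the x axis of bay3, either way round below 0.06 rad and angle between module3's own z axis and vertical below 0.06 rad and value of joint clip3 below 0.0025 m)) and distance between each of plug1, plug2, plug3 and module1_socket above 0.04 m and distance between each of plug1, plug2, plug3 and module2_socket above 0.04 m and distance between each of plug1, plug2, plug3 and module3_socket above 0.04 m and value of joint lever below 0.2 rad), for 0.2 s.
3. the isolator is pushed fully on, the modules staying home and no plug in yet (((x of module1 in the frame of bay1 between -0.004 and 0.004 m and y of module1 in the frame of bay1 between -0.003 and 0.003 m and z of module1 in the frame of bay1 between -0.004 and 0.004 m and angle between the x axis of module1 and the x axis of bay1, either way round below 0.06 rad and angle between module1's own z axis and vertical below 0.06 rad and value of joint clip1 below 0.0025 m) or (x of module1 in the frame of bay2 between -0.004 and 0.004 m and y of module1 in the frame of bay2 between -0.003 and 0.003 m and z of module1 in the frame of bay2 between -0.004 and 0.004 m and angle between the x axis of module1 and the x axis of bay2, either way round below 0.06 rad and angle between module1's own z axis and vertical below 0.06 rad and value of joint clip2 below 0.0025 m) or (x of module1 in the frame of bay3 between -0.004 and 0.004 m and y of module1 in the frame of bay3 between -0.003 and 0.003 m and z of module1 in the frame of bay3 between -0.004 and 0.004 m and angle between the x axis of module1 and the x axis of bay3, either way round below 0.06 rad and angle between module1's own z axis and vertical below 0.06 rad and value of joint clip3 below 0.0025 m)) and ((x of module2 in the frame of bay1 between -0.004 and 0.004 m and y of module2 in the frame of bay1 between -0.003 and 0.003 m and z of module2 in the frame of bay1 between -0.004 and 0.004 m and angle between the x axis of module2 and the x axis of bay1, either way round below 0.06 rad and angle between module2's own z axis and vertical below 0.06 rad and value of joint clip1 below 0.0025 m) or (x of module2 in the frame of bay2 between -0.004 and 0.004 m and y of module2 in the frame of bay2 between -0.003 and 0.003 m and z of module2 in the frame of bay2 between -0.004 and 0.004 m and angle between the x axis of module2 and the x axis of bay2, either way round below 0.06 rad and angle between module2's own z axis and vertical below 0.06 rad and value of joint clip2 below 0.0025 m) or (x of module2 in the frame of bay3 between -0.004 and 0.004 m and y of module2 in the frame of bay3 between -0.003 and 0.003 m and z of module2 in the frame of bay3 between -0.004 and 0.004 m and angle between the x axis of module2 and the x axis of bay3, either way round below 0.06 rad and angle between module2's own z axis and vertical below 0.06 rad and value of joint clip3 below 0.0025 m)) and ((x of module3 in the frame of bay1 between -0.004 and 0.004 m and y of module3 in the frame of bay1 between -0.003 and 0.003 m and z of module3 in the frame of bay1 between -0.004 and 0.004 m and angle between the x axis of module3 and the x axis of bay1, either way round below 0.06 rad and angle between module3's own z axis and vertical below 0.06 rad and value of joint clip1 below 0.0025 m) or (x of module3 in the frame of bay2 between -0.004 and 0.004 m and y of module3 in the frame of bay2 between -0.003 and 0.003 m and z of module3 in the frame of bay2 between -0.004 and 0.004 m and angle between the x axis of module3 and the x axis of bay2, either way round below 0.06 rad and angle between module3's own z axis and vertical below 0.06 rad and value of joint clip2 below 0.0025 m) or (x of module3 in the frame of bay3 between -0.004 and 0.004 m and y of module3 in the frame of bay3 between -0.003 and 0.003 m and z of module3 in the frame of bay3 between -0.004 and 0.004 m and angle between the x axis of module3 and the x axis of bay3, either way round below 0.06 rad and angle between module3's own z axis and vertical below 0.06 rad and value of joint clip3 below 0.0025 m)) and distance between each of plug1, plug2, plug3 and module1_socket above 0.04 m and distance between each of plug1, plug2, plug3 and module2_socket above 0.04 m and distance between each of plug1, plug2, plug3 and module3_socket above 0.04 m and value of joint lever above 0.85 rad), for 0.2 s.
4. each module has a test plug fully in its socket (((horizontal distance between plug1 and module1_socket below 0.004 m and z of plug1 in the frame of module1_socket below -0.025 m and angle between plug1's own z axis and vertical below 0.1 rad) or (horizontal distance between plug2 and module1_socket below 0.004 m and z of plug2 in the frame of module1_socket below -0.025 m and angle between plug2's own z axis and vertical below 0.1 rad) or (horizontal distance between plug3 and module1_socket below 0.004 m and z of plug3 in the frame of module1_socket below -0.025 m and angle between plug3's own z axis and vertical below 0.1 rad)) and ((horizontal distance between plug1 and module2_socket below 0.004 m and z of plug1 in the frame of module2_socket below -0.025 m and angle between plug1's own z axis and vertical below 0.1 rad) or (horizontal distance between plug2 and module2_socket below 0.004 m and z of plug2 in the frame of module2_socket below -0.025 m and angle between plug2's own z axis and vertical below 0.1 rad) or (horizontal distance between plug3 and module2_socket below 0.004 m and z of plug3 in the frame of module2_socket below -0.025 m and angle between plug3's own z axis and vertical below 0.1 rad)) and ((horizontal distance between plug1 and module3_socket below 0.004 m and z of plug1 in the frame of module3_socket below -0.025 m and angle between plug1's own z axis and vertical below 0.1 rad) or (horizontal distance between plug2 and module3_socket below 0.004 m and z of plug2 in the frame of module3_socket below -0.025 m and angle between plug2's own z axis and vertical below 0.1 rad) or (horizontal distance between plug3 and module3_socket below 0.004 m and z of plug3 in the frame of module3_socket below -0.025 m and angle between plug3's own z axis and vertical below 0.1 rad)) and value of joint lever above 0.85 rad), for 0.2 s.
At the end, for the whole second after the job is handed in: Every module home in a bay (4 mm along, 3 mm across, 4 mm in height, 0.06 rad) with its clip out (joint under 0.0025); lever beyond 0.85 rad; in each module's socket a test plug at least 25 mm deep, within 4 mm sideways, upright within 0.1 rad; all at rest (all of step 4 and ((x of module1 in the frame of bay1 between -0.004 and 0.004 m and y of module1 in the frame of bay1 between -0.003 and 0.003 m and z of module1 in the frame of bay1 between -0.004 and 0.004 m and angle between the x axis of module1 and the x axis of bay1, either way round below 0.06 rad and angle between module1's own z axis and vertical below 0.06 rad and value of joint clip1 below 0.0025 m) or (x of module1 in the frame of bay2 between -0.004 and 0.004 m and y of module1 in the frame of bay2 between -0.003 and 0.003 m and z of module1 in the frame of bay2 between -0.004 and 0.004 m and angle between the x axis of module1 and the x axis of bay2, either way round below 0.06 rad and angle between module1's own z axis and vertical below 0.06 rad and value of joint clip2 below 0.0025 m) or (x of module1 in the frame of bay3 between -0.004 and 0.004 m and y of module1 in the frame of bay3 between -0.003 and 0.003 m and z of module1 in the frame of bay3 between -0.004 and 0.004 m and angle between the x axis of module1 and the x axis of bay3, either way round below 0.06 rad and angle between module1's own z axis and vertical below 0.06 rad and value of joint clip3 below 0.0025 m)) and ((x of module2 in the frame of bay1 between -0.004 and 0.004 m and y of module2 in the frame of bay1 between -0.003 and 0.003 m and z of module2 in the frame of bay1 between -0.004 and 0.004 m and angle between the x axis of module2 and the x axis of bay1, either way round below 0.06 rad and angle between module2's own z axis and vertical below 0.06 rad and value of joint clip1 below 0.0025 m) or (x of module2 in the frame of bay2 between -0.004 and 0.004 m and y of module2 in the frame of bay2 between -0.003 and 0.003 m and z of module2 in the frame of bay2 between -0.004 and 0.004 m and angle between the x axis of module2 and the x axis of bay2, either way round below 0.06 rad and angle between module2's own z axis and vertical below 0.06 rad and value of joint clip2 below 0.0025 m) or (x of module2 in the frame of bay3 between -0.004 and 0.004 m and y of module2 in the frame of bay3 between -0.003 and 0.003 m and z of module2 in the frame of bay3 between -0.004 and 0.004 m and angle between the x axis of module2 and the x axis of bay3, either way round below 0.06 rad and angle between module2's own z axis and vertical below 0.06 rad and value of joint clip3 below 0.0025 m)) and ((x of module3 in the frame of bay1 between -0.004 and 0.004 m and y of module3 in the frame of bay1 between -0.003 and 0.003 m and z of module3 in the frame of bay1 between -0.004 and 0.004 m and angle between the x axis of module3 and the x axis of bay1, either way round below 0.06 rad and angle between module3's own z axis and vertical below 0.06 rad and value of joint clip1 below 0.0025 m) or (x of module3 in the frame of bay2 between -0.004 and 0.004 m and y of module3 in the frame of bay2 between -0.003 and 0.003 m and z of module3 in the frame of bay2 between -0.004 and 0.004 m and angle between the x axis of module3 and the x axis of bay2, either way round below 0.06 rad and angle between module3's own z axis and vertical below 0.06 rad and value of joint clip2 below 0.0025 m) or (x of module3 in the frame of bay3 between -0.004 and 0.004 m and y of module3 in the frame of bay3 between -0.003 and 0.003 m and z of module3 in the frame of bay3 between -0.004 and 0.004 m and angle between the x axis of module3 and the x axis of bay3, either way round below 0.06 rad and angle between module3's own z axis and vertical below 0.06 rad and value of joint clip3 below 0.0025 m)) and linear speed of each of module1, module2, module3, plug1, plug2, plug3 below 0.02 m/s); the robot touches nothing.
It fails at once if the screwdriver or the wire cutters are pushed more than 3 cm (distance of any of screwdriver, cutters from where it was at the start of the episode above 0.03 m).
Of module1, module2, module3 only 2 to 3 are there at a start; the rules pass over those that are not, and their reading is None.
At some moment in a run one of module1, module2, module3 may be knocked a few centimetres aside while the robot is not near it.
It also fails if it takes over 210 s, if anything falls off the work surface, if the arm or the gripper's body presses on something with over 40 N, if the wrist force passes 120 N, or if a joint passes its speed limit or range.

## Working session

There is one attempt and no reset: what is moved stays moved. The work goes in short steps, Python scripts to look and compute and a shell command to move; the robot and the scene stay as the last step left them, time stands still between calls to the robot, and variables do not carry over. Pictures are saved under pics/ and viewed, at most 17 in all, crops included, and the job is handed in when it is done.

```bash
ls; mkdir -p pics; python3 - <<'E'
from workcell import env, viewer
import cv2,numpy as np
np.set_printoptions(precision=4,suppress=True)
print(env.observe())
for n in("top","side"):
    cv2.imwrite(f"pics/{n}0.png",viewer.camera(n)); print(viewer.camera_model(n))
m=viewer.camera_model("wrist");print(m)
E
```

```text
pics
{'clock': 0.0, 'q': array([-1.367 ,  0.151 ,  1.438 ,  0.    ,  1.5538, -0.134 ]), 'joint_vel': array([-0.0003,  0.0003,  0.0001, -0.0002, -0.0021,  0.0001]), 'joint_torque': array([ -0.0002, -71.3057, -57.0869,  -0.0002,   0.0087,   0.0001]), 'tcp_pos': array([ 0.1905, -0.5423,  0.2307]), 'tool_rot': array([-3.0958, -0.5278,  0.    ]), 'ft_force': array([-0.305 ,  0.3274, -0.106 ]), 'moment': array([-0.014 , -0.0011, -0.0254]), 'grip_force': 0.0, 'width': 1.000112876930389}
{'K': array([[520.0146,   0.    , 338.2388],
       [  0.    , 520.0146, 244.3068],
       [  0.    ,   0.    ,   1.    ]]), 'camera_from_world': array([[-0.0048, -0.9998, -0.0195,  0.0269],
       [ 0.9895, -0.0075,  0.1442, -0.5734],
       [-0.1443, -0.0186,  0.9894, -1.0953],
       [ 0.    ,  0.    ,  0.    ,  1.    ]])}
{'K': array([[455.9781,   0.    , 314.9933],
       [  0.    , 455.9781, 241.1839],
       [  0.    ,   0.    ,   1.    ]]), 'camera_from_world': array([[-0.9957, -0.0913,  0.0177,  0.5554],
       [ 0.0631, -0.5235,  0.8497, -0.1026],
       [-0.0683,  0.8471,  0.527 , -0.9408],
       [ 0.    ,  0.    ,  0.    ,  1.    ]])}
{'K': array([[400.7706,   0.    , 325.1029],
       [  0.    , 400.7706, 241.6266],
       [  0.    ,   0.    ,   1.    ]]), 'camera_from_world': array([[ 0.3324, -0.9431, -0.0009, -0.5745],
       [ 0.8986,  0.317 , -0.3035,  0.0406],
       [ 0.2865,  0.1001,  0.9528, -0.3803],
       [ 0.    ,  0.    ,  0.    ,  1.    ]])}
```

View pics/top0.png

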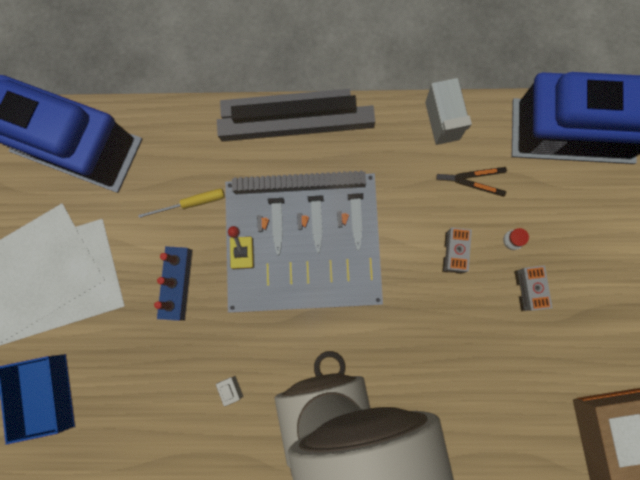

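View pics/side0.png

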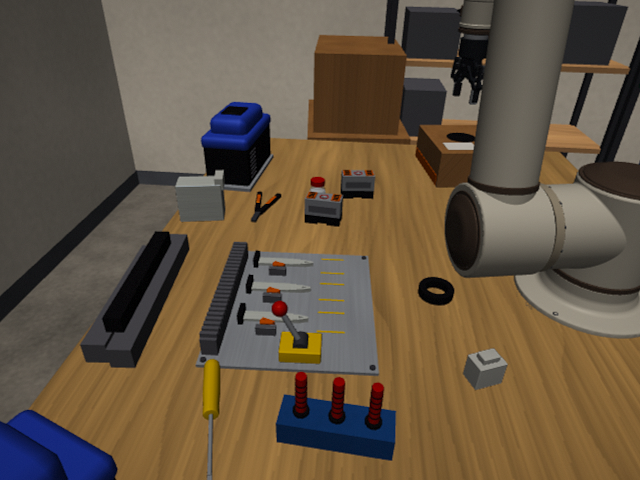

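The top view shows the plate with lever ball at (234,231), three rails with noses near (278,252), (318,250), (357,247), and the rack with plugs at (163,257), (160,281), (158,305). There are only two modules, at (459,250) and (535,288), with a red/white distractor at (516,239) and the cutters at (470,180). The side view agrees.

```bash
cat > h.py <<'E'
from workcell import env, viewer
import cv2, numpy as np
from scipy.spatial.transform import Rotation as R
np.set_printoptions(precision=4,suppress=True)
def ray(px,m,z):
    T=m["camera_from_world"]; d=np.linalg.inv(m["K"])@[px[0],px[1],1]
    d=T[:3,:3].T@(d*[1,-1,-1]); c=-T[:3,:3].T@T[:3,3]
    return c+d*(z-c[2])/d[2]
def pix(p,m):
    T=m["camera_from_world"]; c=T[:3,:3]@np.asarray(p)+T[:3,3]; u=m["K"]@(c*[1,-1,-1]); return u[:2]/u[2]
def blobs(mask,amin):
    n,l,s,c=cv2.connectedComponentsWithStats(mask.astype(np.uint8)); return [(c[i],s[i]) for i in range(1,n) if s[i,4]>=amin]
def hsv(im): return cv2.split(cv2.cvtColor(im,cv2.COLOR_BGR2HSV))
def red(im):
    h,s,v=hsv(im); return ((h<5)|(h>172))&(s>150)&(v>70)
def orange(im):
    h,s,v=hsv(im); return (h>=5)&(h<=15)&(s>150)&(v>120)
def tomove(p,yaw=None,rx=0):
    """shift mm in current tool axes to put TCP at world p; turn about tool z so that tool y lies along yaw direction"""
    o=env.observe(); M=R.from_rotvec(o["tool_rot"]).as_matrix()
    t=M.T@(np.asarray(p)-o["tcp_pos"])*1000
    r=None
    if yaw is not None:
        a=M.T@[np.cos(yaw),np.sin(yaw),0]; r=np.degrees(np.arctan2(-a[0],a[1])); r=(r+90)%180-90
    return t.round(1),r
E
python3 - <<'E'
from h import *
im=cv2.imread("pics/top0.png"); m=viewer.camera_model("top")
print("orange",[(c.round(1),s[:5],ray(c,m,.068)) for c,s in blobs(orange(im),6)])
print("red",[(c.round(1),s[4],ray(c,m,.1)) for c,s in blobs(red(im),6)])
h,s,v=hsv(im); g=((s<50)&(v>80)).astype(np.uint8); g=cv2.morphologyEx(g,cv2.MORPH_OPEN,np.ones((5,5)))
n,l,st,c=cv2.connectedComponentsWithStats(g); i=l[290,340]; print(st[i])
mask=(l==i)
def line(pts):
    vx,vy,x,y=cv2.fitLine(np.float32(pts),cv2.DIST_HUBER,0,.01,.01).ravel(); return np.cross([x,y,1],[x+vx,y+vy,1])
near=line([(u,np.where(mask[:,u])[0].max()+.5) for u in range(240,370)])
left=line([(np.where(mask[r])[0].min()-.5,r) for r in range(275,300)]+[(np.where(mask[r])[0].min()-.5,r) for r in range(196,220)])
right=line([(np.where(mask[r])[0].max()+.5,r) for r in range(200,295)])
L=np.cross(near,left);L=L[:2]/L[2];Q=np.cross(near,right);Q=Q[:2]/Q[2]
A=ray(L,m,.006);B=ray(Q,m,.006);print("corners",L,Q,A,B,np.linalg.norm(A-B))
y=(A-B)/np.linalg.norm(A-B);x=np.array([y[1],-y[0],0]); print("yaw",np.arctan2(x[1],x[0]))
print("origin",A+x*.15-y*.207)
for p in((278,253),(318,250),(357.5,247.5)):print(ray(p,m,.015))
cv2.imwrite("pics/z.png",cv2.resize(im[160:330,140:400],None,fx=3,fy=3,interpolation=cv2.INTER_CUBIC))
E
```

```text
orange [(array([485.2, 171.3]), array([475, 169,  22,   6,  78], dtype=int32), array([ 0.7273, -0.2965,  0.068 ])), (array([484.9, 186.8]), array([474, 183,  22,   9,  80], dtype=int32), array([ 0.6928, -0.2944,  0.068 ])), (array([304.4, 220.2]), array([303, 217,   5,   9,  30], dtype=int32), array([0.6228, 0.0955, 0.068 ])), (array([264.5, 222.6]), array([263, 219,   5,   9,  33], dtype=int32), array([0.6183, 0.1817, 0.068 ])), (array([521.5, 228.7]), array([519, 228,   6,   3,   6], dtype=int32), array([ 0.6005, -0.3678,  0.068 ])), (array([460.5, 234.5]), array([454, 230,  14,  10,  72], dtype=int32), array([ 0.5889, -0.2379,  0.068 ])), (array([458.5, 263.4]), array([451, 259,  15,  10,  73], dtype=int32), array([ 0.527 , -0.2314,  0.068 ])), (array([534.9, 272.7]), array([528, 268,  16,  10,  71], dtype=int32), array([ 0.5063, -0.3906,  0.068 ])), (array([540.3, 302.4]), array([533, 298,  16,  10,  75], dtype=int32), array([ 0.444 , -0.3981,  0.068 ]))]
red [(array([232.8, 231.1]), np.int32(64), array([0.5946, 0.2425, 0.1   ])), (array([518.9, 236.8]), np.int32(228), array([ 0.5779, -0.3507,  0.1   ])), (array([163.5, 256.4]), np.int32(31), array([0.5424, 0.3859, 0.1   ])), (array([161. , 280.3]), np.int32(34), array([0.4928, 0.389 , 0.1   ])), (array([157.9, 304.6]), np.int32(35), array([0.4428, 0.3931, 0.1   ]))]
[  225   172   158   140 17986]
corners [226.8127 312.3313] [382.562 304.388] [0.4279 0.2725 0.006 ] [ 0.4436 -0.0735  0.006 ] 0.3464288600347649
yaw 0.04533575386181918
origin [0.5871 0.0726 0.006 ]
[0.5589 0.1588 0.015 ]
[0.565  0.0692 0.015 ]
[ 0.57   -0.0192  0.015 ]
```

View pics/z.png

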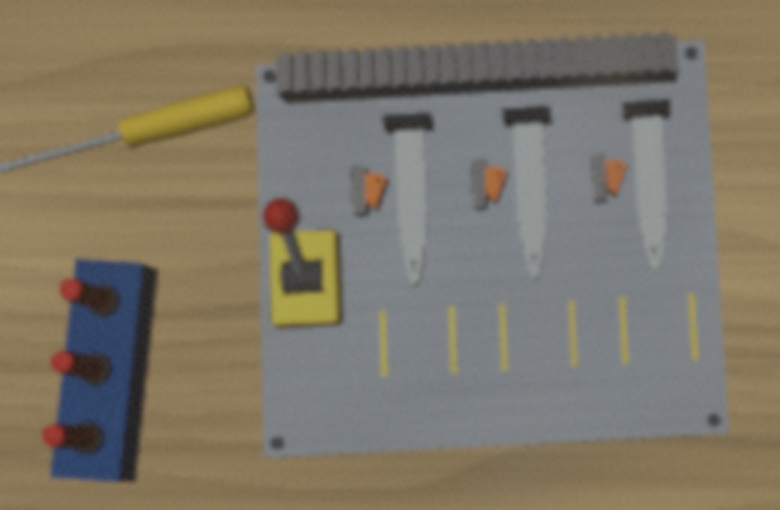

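Plate yaw ≈0.05 rad, and the two modules and the lever ball are consistent with the given sizes. Next is the lever: closed fingers go behind the ball.

```bash
python3 - <<'E'
from h import *
for p in ((.640,.2445,.20),(.640,.2445,.085),(.55,.2405,.085)): print(tomove(p,.05-np.pi/2))
E
```

```text
(array([ 684.8, -593.4,   31.5]), np.float64(16.488484934137972))
(array([ 684.8, -593.2,  146.5]), np.float64(16.488484934137972))
(array([ 598.6, -619.3,  146.5]), np.float64(16.488484934137972))
```

```bash
python3 -m handwheel '[[[685,-593,31],[0,0,16.5],0],[[685,-593,31],[0,0,16.5],0],[[685,-593,31],[0,0,16.5],0],[[685,-593,31],[0,0,16.5],0],[[685,-593,31],[0,0,16.5],0],[[685,-593,31],[0,0,16.5],0],[[685,-593,31],[0,0,16.5],0],[[685,-593,31],[0,0,16.5],0],[[685,-593,31],[0,0,16.5],0],[[685,-593,31],[0,0,16.5],0],[[685,-593,31],[0,0,16.5],0],[[685,-593,31],[0,0,16.5],0],[[685,-593,31],[0,0,16.5],0],[[685,-593,31],[0,0,16.5],0],[[685,-593,31],[0,0,16.5],0],[[685,-593,31],[0,0,16.5],0],[[685,-593,31],[0,0,16.5],0],[[685,-593,31],[0,0,16.5],0]]'
python3 - <<'E'
from h import *
m=viewer.camera_model("wrist"); im=viewer.camera("wrist"); cv2.imwrite("pics/w1.png",im)
for p in ((.640,.2445,.085),(.545,.2402,.085)): print(tomove(p,.05-np.pi/2))
print(env.observe()["tcp_pos"],[(c,s[4],ray(c,m,.098)) for c,s in blobs(red(im),100)])
E
```

```text
clock: 2.35
tcp_pos: [0.6401, 0.2432, 0.2006]
tool_rot: [-3.141, -0.077, -0.0]
ft_force: [-0.1, 0.2, 0.2]
width: -0.002
grip_force: 0.0
(array([ -0.2,  -1.3, 115.8]), np.float64(-0.062191698165577236))
(array([-95.2,  -1.7, 115.7]), np.float64(-0.062191698165577236))
[0.6402 0.2432 0.2008] [(array([322.5741, 295.2778]), np.int32(162), array([0.6011, 0.2429, 0.098 ])), (array([111.3068, 372.8356]), np.int32(365), array([0.5324, 0.3917, 0.098 ]))]
```

View pics/w1.png

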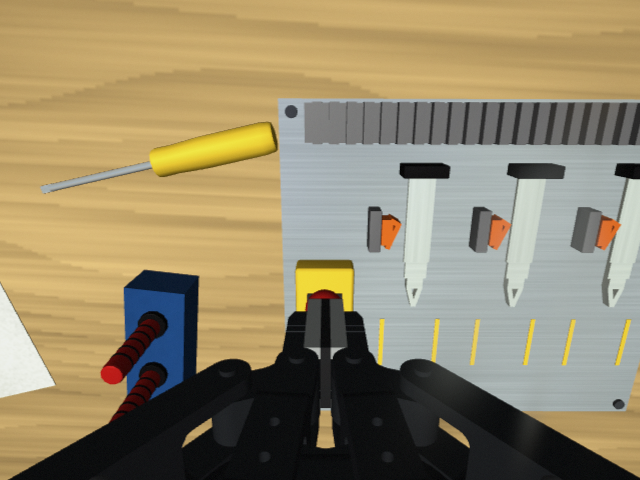

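The wrist view shows the ball peeking out behind the fingers at (322,295). The fingers stand on its far side, so I descend and pull.

```bash
python3 -m handwheel '[[[0,-1,60],[0,0,0],0],[[0,-1,115],[0,0,0],0],[[0,-1,115],[0,0,0],0],[[-25,-1,115],[0,0,0],0],[[-50,-1,115],[0,0,0],0],[[-70,-1,115],[0,0,0],0],[[-85,-1,115],[0,0,0],0],[[-92,-1,115],[0,0,0],0],[[-92,-1,115],[0,0,0],0]]'
```

```text
clock: 3.52
tcp_pos: [0.5486, 0.2405, 0.0861]
tool_rot: [-3.14, -0.078, -0.001]
ft_force: [0.4, 0.6, -0.6]
width: 0.002
grip_force: 0.0
```

```bash
python3 -m handwheel '[[[-4,0,0],[0,0,0],0],[[-8,0,0],[0,0,0],0],[[-8,0,0],[0,0,0],0]]';python3 -m handwheel '[[[-3,0,0],[0,0,0],0],[[-3,0,0],[0,0,0],0]]';python3 -m handwheel '[[[-3,0,0],[0,0,0],0],[[-3,0,0],[0,0,0],0]]'
```

```text
clock: 3.9
tcp_pos: [0.5443, 0.2401, 0.0858]
tool_rot: [-3.14, -0.077, -0.013]
ft_force: [35.4, 3.8, -16.4]
width: -0.0
grip_force: 17.3
clock: 4.15
tcp_pos: [0.5437, 0.24, 0.086]
tool_rot: [-3.139, -0.076, -0.022]
ft_force: [57.9, 6.0, -28.4]
width: 0.002
grip_force: 28.9
clock: 4.4
tcp_pos: [0.5433, 0.24, 0.0862]
tool_rot: [-3.138, -0.076, -0.03]
ft_force: [83.1, 9.9, -41.8]
width: -0.0
grip_force: 40.8
```

```bash
python3 -m handwheel '[[[22,0,0],[0,0,0],0],[[22,0,-60],[0,0,0],0],[[22,0,-120],[0,0,0],0],[[22,0,-120],[0,0,0],0.5]]'; python3 - <<'E'
from h import *
o=env.observe();m=viewer.camera_model("wrist"); im=viewer.camera("wrist"); cv2.imwrite("pics/w2.png",im)
t=viewer.camera("top");mt=viewer.camera_model("top")
print([(c,s[4],ray(c,mt,.098)) for c,s in blobs(red(t),6)])
print("or",[(c.round(1),ray(c,mt,.068)) for c,s in blobs(orange(t),25)])
M=R.from_rotvec(o["tool_rot"]).as_matrix()
for v in(150,200,240): print(v,M.T@(ray((325,v),m,.068)-o["tcp_pos"]))
# wrist plate features: noses & stops
for p in((.55,-.225),): print(tomove((p[0]-.13,p[1],.2),-.105-np.pi/2))
E
```

```text
clock: 4.9
tcp_pos: [0.558, 0.2413, 0.2103]
tool_rot: [-3.139, -0.078, -0.011]
ft_force: [-0.1, 0.3, -0.8]
width: 0.199
grip_force: 0.0
[(array([518.9107, 236.75  ]), np.int32(224), array([ 0.5783, -0.3514,  0.098 ])), (array([163.5312, 256.25  ]), np.int32(32), array([0.543 , 0.3866, 0.098 ])), (array([160.9143, 280.3143]), np.int32(35), array([0.4928, 0.3899, 0.098 ])), (array([158.0857, 304.6   ]), np.int32(35), array([0.4429, 0.3935, 0.098 ]))]
or [(array([485.4, 171.3]), array([ 0.7273, -0.2969,  0.068 ])), (array([485. , 186.8]), array([ 0.6928, -0.2945,  0.068 ])), (array([304.4, 220.3]), array([0.6225, 0.0955, 0.068 ])), (array([264.5, 222.6]), array([0.6182, 0.1816, 0.068 ])), (array([460.4, 234.4]), array([ 0.5891, -0.2377,  0.068 ])), (array([458.3, 263.1]), array([ 0.5276, -0.2308,  0.068 ])), (array([535.3, 272.7]), array([ 0.5062, -0.3914,  0.068 ])), (array([540.3, 302.5]), array([ 0.4439, -0.3981,  0.068 ]))]
150 [ 0.0533 -0.0001  0.1427]
200 [ 0.0179 -0.      0.1425]
240 [-0.0124 -0.      0.1423]
(array([-159.5,  458.5,    5.3]), np.float64(8.863965604400803))
```

View pics/w2.png

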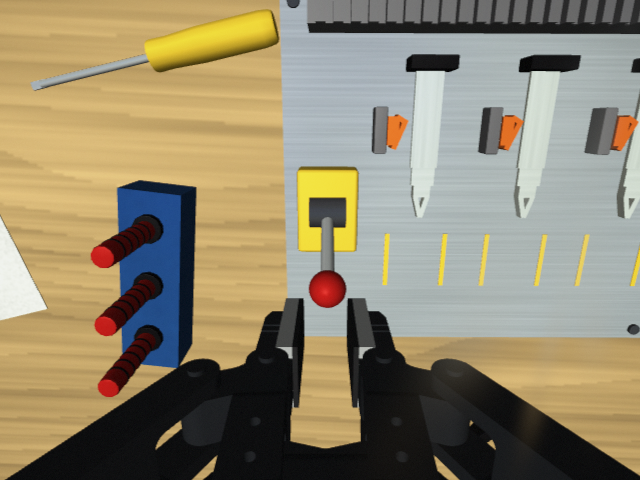

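The lever now leans to the near side (ball at (327,288)). Next I take the rail lines from this image.

```bash
python3 - <<'E'
from h import *
im=cv2.imread("pics/w2.png"); m=viewer.camera_model("wrist")
for c,s in blobs(red(im),300): print("red",c,s[4],ray(c,m,.098))
h,s,v=hsv(im)
print("rail/plate v",v[130,427],v[130,455],s[130,427],s[130,455], v[62,433])
g=cv2.GaussianBlur(im,(3,3),0).astype(int)
for name,u0 in (("bay3",427),("bay2",533)):
    P=[]
    for r in range(85,175,6):
        row=v[r].astype(int); base=row[u0]
        b=s[r].astype(int)
        P.append((r,row[u0-28:u0+30:2].tolist())) if r==127 else None
    print(name,P)
print(v[60:80,433], v[60:80,545]); print(v[205:222,420],v[205:222,524])
E
```

```text
red [102.2463 256.3683] 410 [0.5361 0.3881 0.098 ]
red [326.7532 288.9269] 1013 [0.5201 0.2378 0.098 ]
red [105.3451 324.6332] 368 [0.4849 0.3919 0.098 ]
red [107.9588 385.9088] 340 [0.4335 0.3959 0.098 ]
rail/plate v 225 185 10 17 24
bay3 [(127, [186, 232, 231, 221, 190, 188, 172, 207, 221, 227, 226, 226, 221, 223, 226, 227, 225, 223, 222, 222, 216, 186, 186, 184, 183, 184, 184, 183, 184])]
bay2 [(127, [227, 227, 226, 227, 202, 209, 227, 223, 158, 146, 219, 222, 223, 222, 220, 218, 219, 224, 221, 221, 217, 217, 217, 192, 187, 188, 187, 188, 187])]
[ 22  24  24  21  20  23  21  22  13   7  48 213 224 225 225 225 225 225
 224 225] [ 20  16  20  20  20  22  22  20  18   8   5 192 221 222 222 222 221 221
 221 221]
[108 135 179 210 226 227 226 227 227 227 226 227 208 190 191 189 191] [155 171 190 198 217 219 220 220 219 220 219 219 215 187 179 181 184]
```

```bash
python3 - <<'E'
from h import *
im=cv2.imread("pics/w2.png"); m=viewer.camera_model("wrist")
h,s,v=hsv(im); mk=((v>208)&(s<14)).astype(np.uint8)
n,l,st,c=cv2.connectedComponentsWithStats(mk)
for name,u0 in (("bay3",427),("bay2",533)):
    i=l[150,u0-3]; print(name,st[i])
    for r in (80,100,150,180):
        k=[]
        u=u0-4
        while mk[r,u]:u-=1
        w=u0-4
        while mk[r,w]:w+=1
        a,b=ray((u+.5,r),m,.015),ray((w-.5,r),m,.015); print(r,u,w,(a+b)/2,np.linalg.norm(a-b))
    print("nose",ray((c[i][0]*0+np.where(l[st[i][1]+st[i][3]-3]==i)[0].mean(),st[i][1]+st[i][3]),m,.006))
for p in((433,70.5),(545,70.5)):print("stop",ray(p,m,.015))
E
```

```text
bay3 [ 411   71   34  147 3277]
80 416 444 [0.6629 0.1648 0.015 ] 0.020919759027913893
100 414 442 [0.6483 0.1645 0.015 ] 0.02121840541102431
150 411 438 [0.6099 0.1624 0.015 ] 0.021188732103367653
180 411 434 [0.5855 0.161  0.015 ] 0.01833608914023649
nose [0.5507 0.1572 0.006 ]
bay2 [ 518   71   41  147 3111]
80 529 529 [0.6668 0.0882 0.015 ] 0.0007747537357619832
100 528 549 [0.6527 0.0778 0.015 ] 0.015716139622010652
150 523 547 [0.6145 0.0725 0.015 ] 0.018742397186793686
180 518 540 [0.59   0.0724 0.015 ] 0.017501267211951443
nose [0.5554 0.0657 0.006 ]
stop [0.6698 0.1634 0.015 ]
stop [0.6742 0.0773 0.015 ]
```

```bash
python3 - <<'E'
from h import *
print(tomove((.52,-.231,.23),-.11-np.pi/2))
E
```

```text
(array([-59.9, 469.4, -24.7]), np.float64(9.150444489657957))
```

```bash
python3 -m handwheel '[[[-60,469,-25],[0,0,9],1],[[-60,469,-25],[0,0,9],1],[[-60,469,-25],[0,0,9],1],[[-60,469,-25],[0,0,9],1],[[-60,469,-25],[0,0,9],1],[[-60,469,-25],[0,0,9],1],[[-60,469,-25],[0,0,9],1],[[-60,469,-25],[0,0,9],1],[[-60,469,-25],[0,0,9],1],[[-60,469,-25],[0,0,9],1],[[-60,469,-25],[0,0,9],1]]'
cat > mod.py <<'E'
from h import *
o=env.observe();m=viewer.camera_model("wrist"); im=viewer.camera("wrist"); cv2.imwrite("pics/mod.png",im)
mk=cv2.morphologyEx(orange(im).astype(np.uint8),cv2.MORPH_CLOSE,np.ones((9,9)))
print(o["tcp_pos"])
P=[]
for c,s in blobs(mk,60):
    w=ray(c,m,.068); print(c.round(1),s[2:5],w); P.append(w)
for i in range(len(P)):
    for j in range(i):
        d=P[i]-P[j]; n=np.linalg.norm(d)
        if .05<n<.085:
            d*=np.sign(d[0]); c=(P[i]+P[j])/2; yaw=np.arctan2(d[1],d[0])
            print("module",c,"yaw",yaw,"sep",n); 
            for z in(.13,.034): print("  move",tomove((c[0],c[1],z),yaw-np.pi/2))
E
python3 mod.py
```

```text
clock: 6.38
tcp_pos: [0.5199, -0.2295, 0.2299]
tool_rot: [-3.137, 0.166, 0.001]
ft_force: [0.3, 0.8, 0.4]
width: 1.001
grip_force: 0.0
[ 0.5199 -0.2295  0.2299]
[17.8 97.6] [ 21  34 461] [ 0.6309 -0.0195  0.068 ]
[326.4 125.9] [  46   32 1434] [ 0.5882 -0.2377  0.068 ]
[325.7 209.3] [  44   28 1217] [ 0.5261 -0.2306  0.068 ]
[534.4 214.7] [  47   36 1234] [ 0.5047 -0.3926  0.068 ]
[539.1 286.5] [  43   32 1033] [ 0.4425 -0.3998  0.068 ]
module [ 0.5572 -0.2342  0.068 ] yaw -0.11325151422580582 sep 0.06250095535501658
  move (array([ 37.6,   0.7, 100. ]), np.float64(0.4185117034426611))
  move (array([ 37.6,   0.7, 196. ]), np.float64(0.4185117034426611))
module [ 0.4736 -0.3962  0.068 ] yaw 0.11447913323333456 sep 0.06263208658564051
  move (array([-28.4, 170.7, 100. ]), np.float64(-12.629493569762417))
  move (array([-28.3, 170.7, 196. ]), np.float64(-12.629493569762417))
```

View pics/mod.png

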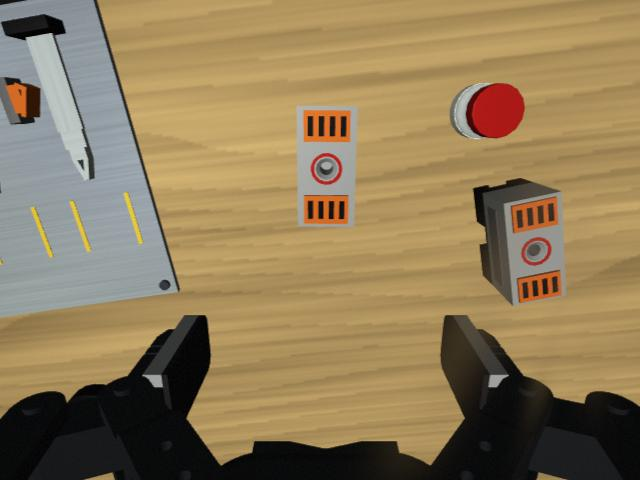

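The wrist view shows module A centred at (326,168) and module B at (537,250). I'll grasp A.

```bash
python3 -m handwheel '[[[37,1,50],[0,0,0.4],1],[[37,1,100],[0,0,0.4],1],[[37,1,150],[0,0,0.4],1],[[37,1,198],[0,0,0.4],1],[[37,1,198],[0,0,0.4],1],[[37,1,198],[0,0,0.4],0],[[37,1,198],[0,0,0.4],0],[[37,1,198],[0,0,0.4],0],[[37,1,198],[0,0,0.4],0]]' 60
python3 -m handwheel '[[[0,0,0],[0,0,0],0],[[0,0,-40],[0,0,0],0],[[0,0,-90],[0,0,0],0],[[0,0,-90],[0,0,0],0]]'
cat > bay.py <<'E'
import sys
from h import *
bay=int(sys.argv[1]); yaw=.047; x=np.array([np.cos(yaw),np.sin(yaw),0]); y=np.array([-x[1],x[0],0])
o3=np.array([.6249,.163,.006]); b=o3-y*.09*(3-bay)
dz=float(sys.argv[2]) if len(sys.argv)>2 else .0335   # TCP height above module underside
for s in(-.125,-.08,0): print(s,tomove(b+x*s+[0,0,dz],yaw-np.pi/2))
e=env.observe()["tcp_pos"]-b; print("bay coords of TCP",e@x,e@y,e[2])
E
python3 bay.py 2
```

```text
clock: 7.55
tcp_pos: [0.5575, -0.2358, 0.0346]
tool_rot: [3.135, -0.179, 0.005]
ft_force: [-1.2, 2.9, 11.7]
width: 0.504
grip_force: 61.8
clock: 8.05
tcp_pos: [0.5581, -0.2364, 0.1273]
tool_rot: [3.133, -0.179, 0.011]
ft_force: [1.2, -0.3, -3.6]
width: 0.501
grip_force: 63.1
-0.125 (array([ -88.7, -295.8,   86.3]), np.float64(-9.233924803201376))
-0.08 (array([ -44.3, -303. ,   86.6]), np.float64(-9.233924803201376))
0 (array([  34.7, -315.9,   87.1]), np.float64(-9.233924803201376))
bay coords of TCP -0.08548790765645371 -0.3058538864199433 0.1212658046887786
```

```bash
python3 -m handwheel '[[[-89,-296,0],[0,0,-9.2],0],[[-89,-296,0],[0,0,-9.2],0],[[-89,-296,0],[0,0,-9.2],0],[[-89,-296,0],[0,0,-9.2],0],[[-89,-296,0],[0,0,-9.2],0],[[-89,-296,0],[0,0,-9.2],0],[[-89,-296,0],[0,0,-9.2],0],[[-89,-296,0],[0,0,-9.2],0],[[-89,-296,65],[0,0,-9.2],0],[[-89,-296,65],[0,0,-9.2],0]]'
python3 bay.py 2 .0346
python3 - <<'E'
from h import *
cv2.imwrite("pics/w3.png",viewer.camera("wrist"))
E
```

```text
clock: 9.3
tcp_pos: [0.4995, 0.0677, 0.054]
tool_rot: [-3.14, -0.07, 0.011]
ft_force: [-0.9, 0.3, -2.4]
width: 0.505
grip_force: 63.7
-0.125 (array([ 4.8,  0.7, 13.4]), np.float64(-0.13453730007944387))
-0.08 (array([49.8,  0.6, 13.1]), np.float64(-0.13453730007944387))
0 (array([129.8,   0.4,  12.5]), np.float64(-0.13453730007944387))
bay coords of TCP -0.12968748695904628 0.0007407232144920447 0.047998324586356986
```

View pics/w3.png

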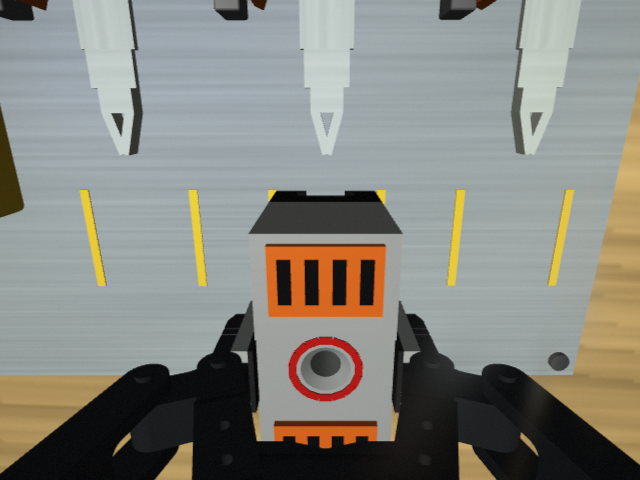

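The module (socket at (325,368)) is lined up with the bay 2 nose (327,155). I lower it and slide.

```bash
python3 -m handwheel '[[[0,0,7],[0,0,0],0],[[0,0,10],[0,0,0],0],[[0,0,10],[0,0,0],0],[[0,0,10],[0,0,0],0]]';python3 bay.py 2 .0346
```

```text
clock: 9.85
tcp_pos: [0.502, 0.0687, 0.0478]
tool_rot: [-3.141, -0.073, -0.001]
ft_force: [0.2, 0.3, -2.6]
width: 0.507
grip_force: 63.9
-0.125 (array([2.2, 1.6, 7.2]), np.float64(-0.034081821420400615))
-0.08 (array([47.2,  1.6,  7.3]), np.float64(-0.034081821420400615))
0 (array([127.2,   1.5,   7.3]), np.float64(-0.034081821420400615))
bay coords of TCP -0.12716834268339586 0.0016189907721384797 0.041827102812244506
```

```bash
python3 -m handwheel '[[[0,1,3],[0,0,0],0],[[0,1,6],[0,0,0],0],[[0,1,7],[0,0,0],0],[[0,1,7],[0,0,0],0]]';python3 bay.py 2 .0346
```

```text
clock: 10.35
tcp_pos: [0.5017, 0.0677, 0.0407]
tool_rot: [3.141, 0.073, -0.0]
ft_force: [-5.1, -0.6, 6.2]
width: 0.509
grip_force: 65.2
-0.125 (array([2.5, 0.6, 0.1]), np.float64(-0.03728905791720649))
-0.08 (array([47.5,  0.6,  0.1]), np.float64(-0.03728905791720649))
0 (array([127.5,   0.5,   0. ]), np.float64(-0.03728905791720649))
bay coords of TCP -0.12750936620444253 0.0005834555167010884 0.034669796945798095
```

```bash
python3 -m handwheel '[[[8,0,0],[0,0,0],0],[[16,0,0],[0,0,0],0],[[24,0,0],[0,0,0],0],[[32,0,0],[0,0,0],0],[[38,0,0],[0,0,0],0],[[38,0,0],[0,0,0],0]]'; python3 -m handwheel '[[[5,0,0],[0,0,0],0],[[10,0,0],[0,0,0],0],[[15,0,0],[0,0,0],0],[[20,0,0],[0,0,0],0],[[20,0,0],[0,0,0],0]]';python3 bay.py 2 .0346
```

```text
clock: 11.1
tcp_pos: [0.5403, 0.0695, 0.0406]
tool_rot: [-3.141, -0.073, -0.001]
ft_force: [0.8, 0.0, 2.0]
width: 0.503
grip_force: 65.0
clock: 11.72
tcp_pos: [0.5599, 0.0704, 0.0406]
tool_rot: [-3.141, -0.073, -0.0]
ft_force: [-2.7, 0.2, 5.7]
width: 0.511
grip_force: 65.2
-0.125 (array([-55.7,   0.6,   0. ]), np.float64(-0.0340338928445334))
-0.08 (array([-10.7,   0.6,   0. ]), np.float64(-0.0340338928445334))
0 (array([69.3,  0.6,  0. ]), np.float64(-0.0340338928445334))
bay coords of TCP -0.06927672693855924 0.0005932097986068158 0.03461825687470231
```

Sliding freely; front edge is past the nose (x≈−24).

```bash
python3 -m handwheel '[[[6,0,0],[0,0,0],0],[[12,0,0],[0,0,0],0],[[18,0,0],[0,0,0],0],[[24,0,0],[0,0,0],0],[[24,0,0],[0,0,0],0]]'; python3 -m handwheel '[[[4,0,0],[0,0,0],0],[[8,0,0],[0,0,0],0],[[12,0,0],[0,0,0],0],[[16,0,0],[0,0,0],0],[[20,0,0],[0,0,0],0],[[20,0,0],[0,0,0],0]]';python3 bay.py 2 .0346
```

```text
clock: 12.35
tcp_pos: [0.5837, 0.0714, 0.0406]
tool_rot: [3.141, 0.073, -0.001]
ft_force: [-4.9, -1.8, 7.9]
width: 0.505
grip_force: 65.5
clock: 13.1
tcp_pos: [0.6035, 0.0719, 0.0407]
tool_rot: [3.14, 0.072, -0.001]
ft_force: [-7.1, -4.7, 8.6]
width: 0.501
grip_force: 65.5
-0.125 (array([-99.3,   0.1,   0.1]), np.float64(-0.04860913471745221))
-0.08 (array([-54.3,   0. ,   0.1]), np.float64(-0.04860913471745221))
0 (array([25.7, -0. ,  0.1]), np.float64(-0.04860913471745221))
bay coords of TCP -0.025705046851616176 -1.8853165050493347e-05 0.03468011374411346
```

```bash
python3 -m handwheel '[[[4,0,0],[0,0,0],0],[[8,0,0],[0,0,0],0],[[12,0,0],[0,0,0],0],[[16,0,0],[0,0,0],0],[[20,0,0],[0,0,0],0],[[20,0,0],[0,0,0],0]]'; python3 -m handwheel '[[[2,0,0],[0,0,0],0],[[4,0,0],[0,0,0],0],[[4,0,0],[0,0,0],0]]';python3 bay.py 2 .0346
```

```text
clock: 13.85
tcp_pos: [0.6235, 0.0727, 0.0407]
tool_rot: [3.14, 0.073, -0.001]
ft_force: [-7.0, -5.7, 8.4]
width: 0.508
grip_force: 65.5
clock: 14.22
tcp_pos: [0.6272, 0.0729, 0.0407]
tool_rot: [3.14, 0.073, -0.002]
ft_force: [-9.9, -4.7, 9.9]
width: 0.506
grip_force: 65.7
-0.125 (array([-123.1,    0. ,    0.3]), np.float64(-0.04587871351837691))
-0.08 (array([-78.1,  -0. ,   0.2]), np.float64(-0.04587871351837691))
0 (array([ 1.9, -0.1,  0.1]), np.float64(-0.04587871351837691))
bay coords of TCP -0.0019268645922649993 -9.148172801760268e-05 0.03472460695967749
```

```bash
python3 -m handwheel '[[[1,0,0],[0,0,0],0],[[2,0,0],[0,0,0],0],[[2,0,0],[0,0,0],0]]'; python3 -m handwheel '[[[1,0,0],[0,0,0],0],[[1,0,0],[0,0,0],0]]';python3 -m handwheel '[[[1,0,0],[0,0,0],0],[[1,0,0],[0,0,0],0]]'; python3 bay.py 2 .0346
```

```text
clock: 14.6
tcp_pos: [0.6299, 0.0732, 0.0406]
tool_rot: [3.14, 0.072, 0.001]
ft_force: [-2.4, -5.5, 5.8]
width: 0.507
grip_force: 65.1
clock: 14.85
tcp_pos: [0.6307, 0.0734, 0.0407]
tool_rot: [3.14, 0.073, 0.0]
ft_force: [-4.5, -3.8, 6.7]
width: 0.504
grip_force: 65.4
clock: 15.1
tcp_pos: [0.6314, 0.0736, 0.0407]
tool_rot: [3.141, 0.073, -0.001]
ft_force: [-7.3, -2.9, 10.0]
width: 0.506
grip_force: 65.7
-0.125 (array([-127.3,    0.5,    0.2]), np.float64(-0.03542016805423032))
-0.08 (array([-82.3,   0.5,   0.1]), np.float64(-0.03542016805423032))
0 (array([-2.3,  0.4,  0.1]), np.float64(-0.03542016805423032))
bay coords of TCP 0.0022851637296828218 0.0004365111313576719 0.03467594789445121
```

```bash
python3 -m handwheel '[[[1,0,0],[0,0,0],0],[[1,0,0],[0,0,0],0]]'; python3 -m handwheel '[[[1,0,0],[0,0,0],0],[[1,0,0],[0,0,0],0]]';python3 -m handwheel '[[[1,0,0],[0,0,0],0],[[1,0,0],[0,0,0],0]]'; python3 bay.py 2 .0346
```

```text
clock: 15.35
tcp_pos: [0.6323, 0.0738, 0.0407]
tool_rot: [-3.141, -0.073, 0.001]
ft_force: [-8.4, -1.3, 11.1]
width: 0.503
grip_force: 65.7
clock: 15.6
tcp_pos: [0.6324, 0.0738, 0.0408]
tool_rot: [3.141, 0.073, -0.004]
ft_force: [-18.6, -2.4, 16.8]
width: 0.509
grip_force: 66.6
clock: 15.85
tcp_pos: [0.6325, 0.0738, 0.0408]
tool_rot: [3.141, 0.073, -0.008]
ft_force: [-27.0, -3.7, 24.0]
width: 0.507
grip_force: 67.5
-0.125 (array([-128.4,    0.6,    0.8]), np.float64(-0.026672209025420557))
-0.08 (array([-83.4,   0.6,   0.6]), np.float64(-0.026672209025420557))
0 (array([-3.4,  0.6,  0.2]), np.float64(-0.026672209025420557))
bay coords of TCP 0.0034001354530884854 0.000568185766504985 0.034828421052272955
```

```bash
python3 -m handwheel '[[[-3,0,0],[0,0,0],0],[[-3,0,0],[0,0,0],0.8],[[-3,0,0],[0,0,0],0.8],[[-3,0,0],[0,0,0],0.8],[[-3,0,-50],[0,0,0],0.8],[[-3,0,-100],[0,0,0],0.8],[[-60,0,-170],[0,0,0],0.8],[[-90,0,-170],[0,0,0],0.8],[[-90,0,-170],[0,0,0],1]]'
python3 mod.py
```

```text
clock: 16.98
tcp_pos: [0.5436, 0.0698, 0.213]
tool_rot: [-3.141, -0.073, -0.006]
ft_force: [0.9, -1.1, -0.2]
width: 0.98
grip_force: 0.0
[0.5436 0.0698 0.213 ]
[325.  46.] [  54   39 2066] [0.6637 0.0755 0.068 ]
[176.1  99. ] [ 21  37 514] [0.6262 0.175  0.068 ]
[287.6 100. ] [  9  35 249] [0.6292 0.0993 0.068 ]
[407.4  99. ] [ 22  36 510] [0.6337 0.0181 0.068 ]
[325.2 145.9] [  50   33 1632] [0.6    0.0723 0.068 ]
module [0.6277 0.1372 0.068 ] yaw -1.531621976855142 sep 0.07573106233146314
  move (array([ 86. , -63.5,  81.8]), np.float64(-89.58690624523248))
  move (array([ 85.8, -63.5, 177.8]), np.float64(-89.58690624523248))
module [0.6487 0.0468 0.068 ] yaw 1.089391811670071 sep 0.06483073819265195
  move (array([102.8,  27.8,  81.9]), np.float64(-59.75985816364059))
  move (array([102.6,  27.8, 177.9]), np.float64(-59.75985816364059))
module [0.6314 0.0587 0.068 ] yaw -1.5152810554335945 sep 0.08140785808635877
  move (array([86.1, 15.1, 81.8]), np.float64(89.47682497282875))
  move (array([ 85.9,  15.1, 177.8]), np.float64(89.47682497282875))
module [0.6318 0.0739 0.068 ] yaw 0.04992935351931064 sep 0.06380568884336332
  move (array([87.2, -0.1, 81.8]), np.float64(-0.20312742005758366))
  move (array([ 87. ,  -0.1, 177.8]), np.float64(-0.20312742005758366))
module [0.6168 0.0452 0.068 ] yaw -1.0150609326582298 sep 0.06389307422269988
  move (array([70.9, 27.9, 81.8]), np.float64(60.816246878126776))
  move (array([ 70.7,  27.9, 177.8]), np.float64(60.816246878126776))
```

View pics/mod.png

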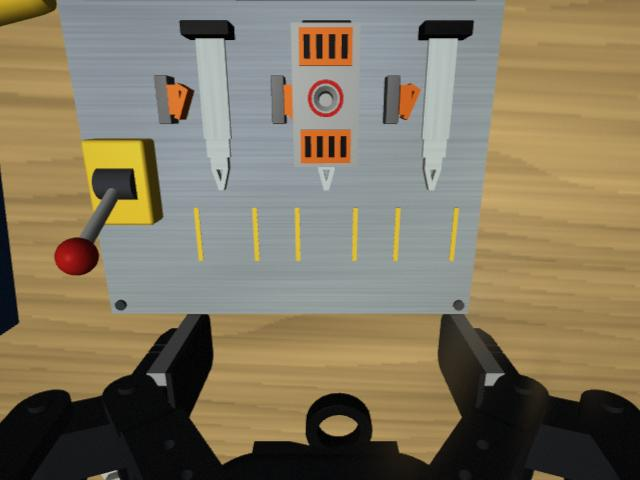

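Module A is hard against the stop at image (325,98) with the clip out in its notch at (288,100). Next is module B.

```bash
sed -i 's/\[.6249,.163,.006\]/[.6281,.1637,.006]/' bay.py; python3 - <<'E'
from h import *
print(tomove((.437,-.400,.23),.114-np.pi/2))
E
```

```text
(array([-129.1,  464.3,  -18.7]), np.float64(-3.8740935011575175))
```

```bash
python3 -m handwheel '[[[-129,464,-19],[0,0,-3.9],1],[[-129,464,-19],[0,0,-3.9],1],[[-129,464,-19],[0,0,-3.9],1],[[-129,464,-19],[0,0,-3.9],1],[[-129,464,-19],[0,0,-3.9],1],[[-129,464,-19],[0,0,-3.9],1],[[-129,464,-19],[0,0,-3.9],1],[[-129,464,-19],[0,0,-3.9],1],[[-129,464,-19],[0,0,-3.9],1],[[-129,464,-19],[0,0,-3.9],1],[[-129,464,-19],[0,0,-3.9],1],[[-129,464,-19],[0,0,-3.9],1]]'
python3 mod.py
```

```text
clock: 18.52
tcp_pos: [0.4379, -0.3991, 0.2294]
tool_rot: [3.136, 0.181, 0.0]
ft_force: [-0.8, -0.4, 1.1]
width: 1.001
grip_force: 0.0
[ 0.4379 -0.3991  0.2294]
[325.1 127.9] [  47   32 1444] [ 0.505  -0.3912  0.068 ]
[324.9 210.7] [  44   28 1185] [ 0.4433 -0.3983  0.068 ]
[422.3 404.8] [ 71   4 131] [ 0.2726 -0.5082  0.068 ]
module [ 0.4741 -0.3948  0.068 ] yaw 0.11406851710755998 sep 0.06212861961575605
  move (array([36.6, -0.2, 99.4]), np.float64(0.07918199066831733))
  move (array([ 36.6,  -0.2, 195.4]), np.float64(0.07918199066831733))
```

```bash
python3 -m handwheel '[[[37,0,50],[0,0,0],1],[[37,0,100],[0,0,0],1],[[37,0,150],[0,0,0],1],[[37,0,194],[0,0,0],1],[[37,0,194],[0,0,0],1],[[37,0,194],[0,0,0],0],[[37,0,194],[0,0,0],0],[[37,0,194],[0,0,0],0],[[37,0,194],[0,0,0],0]]' 60
python3 -m handwheel '[[[0,0,0],[0,0,0],0],[[0,0,-40],[0,0,0],0],[[0,0,-90],[0,0,0],0],[[0,0,-90],[0,0,0],0]]'
python3 bay.py 1 .035
```

```text
clock: 19.7
tcp_pos: [0.4748, -0.3961, 0.0374]
tool_rot: [3.134, 0.18, 0.003]
ft_force: [-1.0, 2.7, 10.1]
width: 0.506
grip_force: 60.5
clock: 20.2
tcp_pos: [0.4755, -0.3969, 0.1303]
tool_rot: [3.131, 0.179, 0.008]
ft_force: [-0.4, -0.6, -3.1]
width: 0.506
grip_force: 62.9
-0.125 (array([  78.4, -368.8,   87.4]), np.float64(3.8646313612371728))
-0.08 (array([ 123.3, -365.8,   87.6]), np.float64(3.8646313612371728))
0 (array([ 203.1, -360.4,   88. ]), np.float64(3.8646313612371728))
bay coords of TCP -0.178797267425195 -0.37279334888087934 0.12425571721762355
```

```bash
python3 -m handwheel '[[[75,-368,0],[0,0,3.9],0],[[75,-368,0],[0,0,3.9],0],[[75,-368,0],[0,0,3.9],0],[[75,-368,0],[0,0,3.9],0],[[75,-368,0],[0,0,3.9],0],[[75,-368,0],[0,0,3.9],0],[[75,-368,0],[0,0,3.9],0],[[75,-368,0],[0,0,3.9],0],[[75,-368,0],[0,0,3.9],0],[[75,-368,70],[0,0,3.9],0],[[75,-368,70],[0,0,3.9],0],[[75,-368,70],[0,0,3.9],0]]'
python3 bay.py 1 .0374
```

```text
clock: 21.7
tcp_pos: [0.5069, -0.0221, 0.0561]
tool_rot: [-3.141, -0.071, 0.001]
ft_force: [-0.7, 0.7, -2.3]
width: 0.509
grip_force: 63.4
-0.125 (array([ 4.8,  0.1, 12.7]), np.float64(-0.10240067427494637))
-0.08 (array([49.8,  0. , 12.7]), np.float64(-0.10240067427494637))
0 (array([129.8,  -0.1,  12.7]), np.float64(-0.10240067427494637))
bay coords of TCP -0.1297919432774559 0.00012925507701697406 0.050140539222704165
```

```bash
python3 -m handwheel '[[[2,0,6],[0,0,0],0],[[2,0,9],[0,0,0],0],[[2,0,11],[0,0,0],0],[[2,0,11],[0,0,0],0]]';python3 bay.py 1 .0374
python3 - <<'E'
from h import *
cv2.imwrite("pics/w4.png",viewer.camera("wrist"))
E
```

```text
clock: 22.2
tcp_pos: [0.5087, -0.0213, 0.0444]
tool_rot: [-3.141, -0.073, -0.0]
ft_force: [0.5, 0.2, -3.1]
width: 0.504
grip_force: 63.5
-0.125 (array([3. , 0.8, 1. ]), np.float64(-0.03265526210192604))
-0.08 (array([48. ,  0.8,  1. ]), np.float64(-0.03265526210192604))
0 (array([128. ,   0.8,   1. ]), np.float64(-0.03265526210192604))
bay coords of TCP -0.1279726906091778 0.0008397970477484006 0.03842201214476399
```

View pics/w4.png

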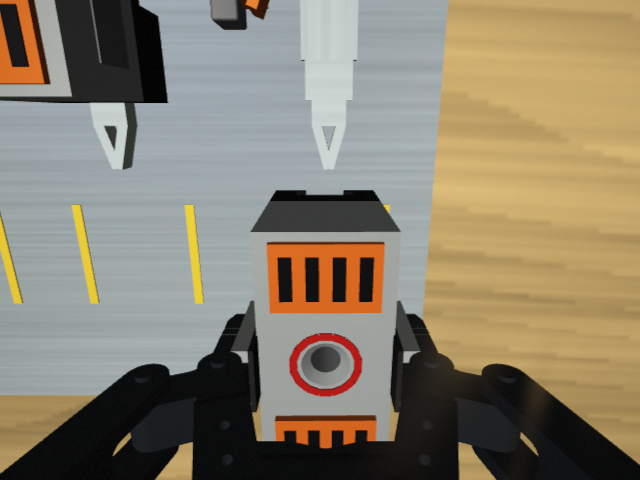

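The bay 1 nose at (328,168) and the slot at (325,195) agree to about 1 mm, so I lower and slide.

```bash
python3 -m handwheel '[[[0,1,1],[0,0,0],0],[[0,1,1.5],[0,0,0],0],[[0,1,1.5],[0,0,0],0]]';python3 -m handwheel '[[[8,0,0],[0,0,0],0],[[16,0,0],[0,0,0],0],[[24,0,0],[0,0,0],0],[[32,0,0],[0,0,0],0],[[38,0,0],[0,0,0],0],[[38,0,0],[0,0,0],0]]'; python3 -m handwheel '[[[5,0,0],[0,0,0],0],[[10,0,0],[0,0,0],0],[[15,0,0],[0,0,0],0],[[20,0,0],[0,0,0],0],[[20,0,0],[0,0,0],0]]';python3 bay.py 1 .0374
```

```text
clock: 22.62
tcp_pos: [0.5088, -0.0223, 0.0435]
tool_rot: [-3.141, -0.073, -0.001]
ft_force: [-5.3, 1.8, 8.3]
width: 0.512
grip_force: 65.0
clock: 23.38
tcp_pos: [0.5472, -0.0206, 0.0435]
tool_rot: [3.141, 0.073, 0.001]
ft_force: [-1.8, 1.1, 5.5]
width: 0.507
grip_force: 64.8
clock: 24.0
tcp_pos: [0.567, -0.0197, 0.0435]
tool_rot: [3.141, 0.073, 0.001]
ft_force: [-2.5, 1.0, 5.9]
width: 0.505
grip_force: 65.0
-0.125 (array([-55.4,  -0.3,   0.1]), np.float64(-0.039521927987010486))
-0.08 (array([-10.4,  -0.3,   0.1]), np.float64(-0.039521927987010486))
0 (array([69.6, -0.4,  0.1]), np.float64(-0.039521927987010486))
bay coords of TCP -0.06960565527698886 -0.0003509869443678502 0.0374919580390252
```

```bash
python3 -m handwheel '[[[5,0,0],[0,0,0],0],[[10,0,0],[0,0,0],0],[[15,0,0],[0,0,0],0],[[20,0,0],[0,0,0],0],[[25,0,0],[0,0,0],0],[[25,0,0],[0,0,0],0]]'; python3 -m handwheel '[[[4,0,0],[0,0,0],0],[[8,0,0],[0,0,0],0],[[12,0,0],[0,0,0],0],[[16,0,0],[0,0,0],0],[[20,0,0],[0,0,0],0],[[20,0,0],[0,0,0],0]]';python3 -m handwheel '[[[4,0,0],[0,0,0],0],[[8,0,0],[0,0,0],0],[[12,0,0],[0,0,0],0],[[16,0,0],[0,0,0],0],[[19,0,0],[0,0,0],0],[[19,0,0],[0,0,0],0]]';python3 bay.py 1 .0374
```

```text
clock: 24.75
tcp_pos: [0.5915, -0.0189, 0.0435]
tool_rot: [3.14, 0.073, -0.001]
ft_force: [-8.3, -2.8, 9.4]
width: 0.502
grip_force: 65.4
clock: 25.5
tcp_pos: [0.6116, -0.0182, 0.0435]
tool_rot: [3.14, 0.072, -0.0]
ft_force: [-5.2, -4.5, 6.9]
width: 0.504
grip_force: 65.1
clock: 26.25
tcp_pos: [0.6305, -0.0174, 0.0435]
tool_rot: [3.14, 0.073, -0.0]
ft_force: [-7.1, -4.6, 9.0]
width: 0.505
grip_force: 65.0
-0.125 (array([-118.9,   -0.9,    0.2]), np.float64(-0.04680757035680472))
-0.08 (array([-73.9,  -0.9,   0.2]), np.float64(-0.04680757035680472))
0 (array([ 6.1, -1. ,  0.1]), np.float64(-0.04680757035680472))
bay coords of TCP -0.006072308204496981 -0.0009782828549333663 0.03753570900749916
```

```bash
python3 -m handwheel '[[[2,0,0],[0,0,0],0],[[4,0,0],[0,0,0],0],[[4,0,0],[0,0,0],0]]'; python3 -m handwheel '[[[1,0,0],[0,0,0],0],[[2,0,0],[0,0,0],0],[[2,0,0],[0,0,0],0]]';python3 -m handwheel '[[[1,0,0],[0,0,0],0],[[1,0,0],[0,0,0],0]]';python3 -m handwheel '[[[1,0,0],[0,0,0],0],[[1,0,0],[0,0,0],0]]'
```

```text
clock: 26.62
tcp_pos: [0.635, -0.0169, 0.0435]
tool_rot: [3.14, 0.073, 0.001]
ft_force: [-3.3, -3.4, 7.4]
width: 0.506
grip_force: 64.9
clock: 27.0
tcp_pos: [0.6364, -0.0166, 0.0435]
tool_rot: [3.141, 0.073, -0.0]
ft_force: [-8.8, -1.5, 10.5]
width: 0.504
grip_force: 65.2
clock: 27.25
tcp_pos: [0.6368, -0.0165, 0.0435]
tool_rot: [3.141, 0.073, -0.003]
ft_force: [-14.7, -1.3, 14.6]
width: 0.507
grip_force: 65.8
clock: 27.5
tcp_pos: [0.6369, -0.0165, 0.0436]
tool_rot: [3.14, 0.073, -0.006]
ft_force: [-25.8, -2.5, 21.4]
width: 0.504
grip_force: 66.6
```

```bash
python3 bay.py 1 .0374
```

```text
-0.125 (array([-125.3,   -0.3,    0.7]), np.float64(-0.029562934052222545))
-0.08 (array([-80.3,  -0.4,   0.5]), np.float64(-0.029562934052222545))
0 (array([-0.3, -0.4,  0.2]), np.float64(-0.029562934052222545))
bay coords of TCP 0.00032087173673181913 -0.0004061672916020604 0.03758471471199001
```

```bash
python3 -m handwheel '[[[-3,0,0],[0,0,0],0],[[-3,0,0],[0,0,0],0.75],[[-3,0,0],[0,0,0],0.75],[[-3,0,0],[0,0,0],0.75],[[-3,0,-50],[0,0,0],0.75],[[-3,0,-100],[0,0,0],0.75],[[-60,0,-160],[0,0,0],0.75],[[-90,-50,-170],[0,0,0],0.75],[[-90,-50,-170],[0,0,0],0.75],[[-90,-50,-170],[0,0,0],0.75]]'
python3 - <<'E'
from h import *
im=viewer.camera("wrist"); m=viewer.camera_model("wrist"); cv2.imwrite("pics/w5.png",im)
for c,s in blobs(cv2.morphologyEx(orange(im).astype(np.uint8),cv2.MORPH_CLOSE,np.ones((9,9))),200): print("or",c.round(1),s[4],ray(c,m,.074))
for c,s in blobs(cv2.morphologyEx(red(im).astype(np.uint8),cv2.MORPH_CLOSE,np.ones((5,5))),100): print("red",c.round(1),s[4],ray(c,m,.074))
cv2.imwrite("pics/s5.png",cv2.resize(viewer.camera("side")[220:360,190:390],None,fx=4,fy=4,interpolation=cv2.INTER_CUBIC))
E
```

```text
clock: 28.75
tcp_pos: [0.5465, 0.0297, 0.213]
tool_rot: [3.141, 0.074, 0.001]
ft_force: [-0.2, -0.3, 0.6]
width: 0.75
grip_force: 0.0
or [262.   46.4] 2015 [0.663  0.0751 0.074 ]
or [403.9  46.9] 2090 [ 0.667  -0.0155  0.074 ]
or [124.1  99.3] 517 [0.6268 0.1664 0.074 ]
or [354.5 100.2] 435 [0.6335 0.0138 0.074 ]
or [266.1 147. ] 1636 [0.6004 0.0722 0.074 ]
or [398.3 146.9] 1649 [ 0.6047 -0.0184  0.074 ]
red [264.4  98.8] 323 [0.6315 0.0735 0.074 ]
red [400.7  98.7] 346 [ 0.6358 -0.0167  0.074 ]
red [ 12.8 258. ] 853 [0.5103 0.2611 0.074 ]
```

View pics/w5.png

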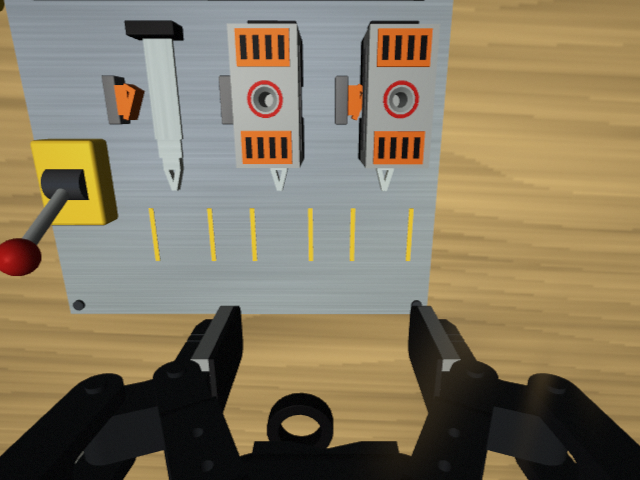

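View pics/s5.png

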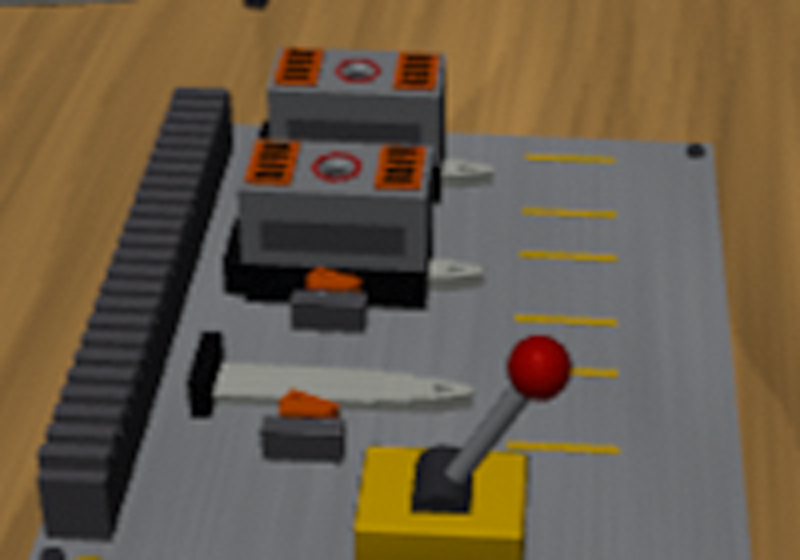

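Both modules sit on the stops with the orange clips caught in their notches; sockets are at image (264,99) and (401,99). Now I push the lever to on.

```bash
python3 - <<'E'
from h import *
for p in ((.476,.2360,.16),(.476,.236,.085),(.5705,.2403,.085)): print(tomove(p,.048-np.pi/2))
E
```

```text
(array([ -61.1, -210.1,   52. ]), np.float64(-0.11072400326099796))
(array([ -61. , -210.1,  127. ]), np.float64(-0.11072400326099796))
(array([  33.6, -210. ,  126.9]), np.float64(-0.11072400326099796))
```

```bash
python3 -m handwheel '[[[-61,-60,0],[0,0,0],0],[[-61,-120,0],[0,0,0],0],[[-61,-180,20],[0,0,0],0],[[-61,-210,52],[0,0,0],0],[[-61,-210,52],[0,0,0],0],[[-61,-210,100],[0,0,0],0],[[-61,-210,127],[0,0,0],0],[[-61,-210,127],[0,0,0],0],[[-40,-210,127],[0,0,0],0],[[-20,-210,127],[0,0,0],0],[[0,-210,127],[0,0,0],0],[[15,-210,127],[0,0,0],0],[[25,-210,127],[0,0,0],0],[[30,-210,127],[0,0,0],0],[[30,-210,127],[0,0,0],0]]';python3 -m handwheel '[[[2,0,0],[0,0,0],0],[[2,0,0],[0,0,0],0]]'
```

```text
clock: 30.72
tcp_pos: [0.5666, 0.2407, 0.0859]
tool_rot: [-3.141, -0.073, 0.0]
ft_force: [-0.8, 0.6, 0.7]
width: -0.001
grip_force: 0.0
clock: 30.98
tcp_pos: [0.5684, 0.2408, 0.0859]
tool_rot: [-3.141, -0.073, 0.0]
ft_force: [0.2, 0.1, 0.4]
width: 0.002
grip_force: 0.1
```

```bash
for i in 1 ; do python3 -m handwheel '[[[1,0,0],[0,0,0],0],[[2,0,0],[0,0,0],0],[[2,0,0],[0,0,0],0]]'; done; python3 -m handwheel '[[[1,0,0],[0,0,0],0],[[1,0,0],[0,0,0],0]]'; python3 -m handwheel '[[[1,0,0],[0,0,0],0],[[1,0,0],[0,0,0],0]]'
```

```text
clock: 31.35
tcp_pos: [0.5706, 0.2409, 0.0858]
tool_rot: [-3.141, -0.073, 0.0]
ft_force: [-0.8, 0.2, -0.7]
width: 0.0
grip_force: 0.3
clock: 31.6
tcp_pos: [0.5717, 0.2409, 0.0858]
tool_rot: [-3.141, -0.073, -0.0]
ft_force: [0.5, 0.1, 0.2]
width: -0.002
grip_force: 0.2
clock: 31.85
tcp_pos: [0.5727, 0.2409, 0.0858]
tool_rot: [-3.141, -0.073, -0.0]
ft_force: [-1.1, 1.1, -0.4]
width: 0.006
grip_force: 0.2
```

```bash
for i in 1 ; do python3 -m handwheel '[[[1,0,0],[0,0,0],0],[[2,0,0],[0,0,0],0],[[2,0,0],[0,0,0],0]]'; done; python3 -m handwheel '[[[1,0,0],[0,0,0],0],[[1,0,0],[0,0,0],0]]'; python3 -m handwheel '[[[1,0,0],[0,0,0],0],[[1,0,0],[0,0,0],0]]'
```

```text
clock: 32.22
tcp_pos: [0.5745, 0.241, 0.0858]
tool_rot: [-3.141, -0.073, 0.001]
ft_force: [-3.0, 0.3, -0.1]
width: 0.003
grip_force: 1.4
clock: 32.48
tcp_pos: [0.5748, 0.241, 0.0856]
tool_rot: [3.141, 0.073, -0.003]
ft_force: [-9.7, -1.6, 3.0]
width: 0.0
grip_force: 4.8
clock: 32.72
tcp_pos: [0.575, 0.2411, 0.0856]
tool_rot: [3.14, 0.073, -0.006]
ft_force: [-16.1, -1.4, 5.8]
width: -0.003
grip_force: 8.3
```

```bash
python3 -m handwheel '[[[-25,0,0],[0,0,0],0],[[-25,0,-60],[0,0,0],0],[[-25,0,-120],[0,0,0],0],[[-25,0,-150],[0,0,0],0.3],[[-60,-60,-190],[0,0,0],0.5],[[-95,-110,-190],[0,0,5],0.5],[[-95,-145,-190],[0,0,6.8],0.5],[[-95,-145,-190],[0,0,6.8],0.5],[[-95,-145,-190],[0,0,6.8],0.5]]'
python3 - <<'E'
from h import *
print(env.observe()["tcp_pos"])
m=viewer.camera_model("wrist"); im=viewer.camera("wrist"); cv2.imwrite("pics/w6.png",im)
h,s,v=hsv(im); print([(c,s_[4]) for c,s_ in blobs(red(im),100)])
E
```

```text
clock: 33.85
tcp_pos: [0.4751, 0.3813, 0.2758]
tool_rot: [3.139, -0.113, 0.0]
ft_force: [1.0, -0.4, 0.0]
width: 0.498
grip_force: 0.0
[0.4751 0.3813 0.2758]
[(array([507.214 ,  32.2176]), np.int32(1103)), (array([315.0338, 129.6197]), np.int32(355)), (array([315.2778, 196.0588]), np.int32(306)), (array([315.4689, 256.2674]), np.int32(273))]
```

View pics/w6.png

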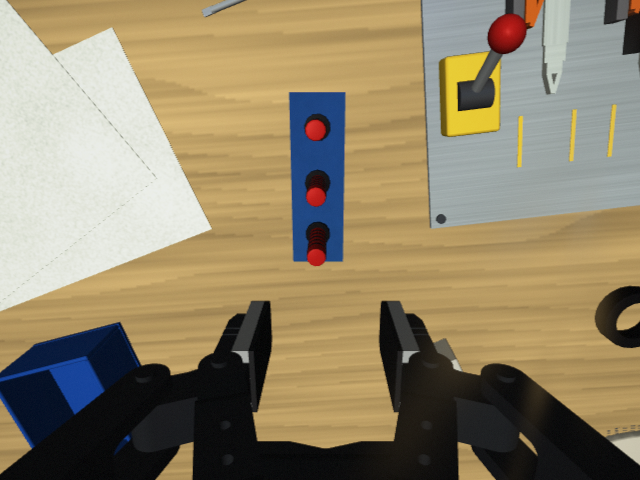

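The lever is on (ball at (507,33)). The red plug tops are at (315,130), (315,196) and (315,256).

```bash
python3 - <<'E'
from h import *
im=cv2.imread("pics/w6.png"); m=viewer.camera_model("wrist")
h,s,v=hsv(im)
P=[]
for c,st in blobs(red(im),100)[1:]:
    x,y,w,hh,a=st; cc=(x+w/2-.5,y+w/2-.5) ; 
    cy=y+hh-w/2-.5; print(st, ray(c,m,.112), "bottom-disk", ray((x+w/2-.5,cy),m,.112)); P.append(ray(c,m,.112))
print([np.linalg.norm(P[i]-P[i+1]) for i in(0,1)])
d=P[0]-P[2]; yaw=np.arctan2(d[1],d[0]); print("yaw",yaw)
for p in P: print(tomove((p[0],p[1],.066),yaw-np.pi/2))
b=cv2.inRange(cv2.cvtColor(im,cv2.COLOR_BGR2HSV),(100,120,60),(130,255,255)); 
n,l,st,c=cv2.connectedComponentsWithStats(b); i=l[160,300]; print(st[i],[ray((u,v_),m,.04) for u,v_ in((st[i][0],st[i][1]),(st[i][0]+st[i][2],st[i][1]+st[i][3]))])
E
```

```text
[305 119  21  22 355] [0.542  0.3835 0.112 ] bottom-disk [0.5417 0.3835 0.112 ]
[306 186  20  21 306] [0.4924 0.3872 0.112 ] bottom-disk [0.4921 0.3871 0.112 ]
[307 246  19  20 273] [0.4429 0.391  0.112 ] bottom-disk [0.4431 0.3905 0.112 ]
[np.float64(0.04971521309921062), np.float64(0.04964009944102489)]
yaw -0.07564959881393762
(array([ 66.3,  -7.4, 209.8]), np.float64(0.1718949915698147))
(array([ 16.5,  -7.5, 209.8]), np.float64(0.1718949915698147))
(array([-33.1,  -7.7, 209.8]), np.float64(0.1718949915698147))
[ 290   93   55  168 6673] [array([0.5724, 0.4051, 0.04  ]), array([0.4101, 0.3653, 0.04  ])]
```

```bash
python3 -m handwheel '[[[40,-7.5,40],[0,0,0.2],0.5],[[66,-7.5,80],[0,0,0.2],0.5],[[66,-7.5,130],[0,0,0.2],0.5],[[66,-7.5,180],[0,0,0.2],0.5],[[66,-7.5,205],[0,0,0.2],0.5],[[66,-7.5,205],[0,0,0.2],0],[[66,-7.5,205],[0,0,0.2],0],[[66,-7.5,205],[0,0,0.2],0],[[66,-7.5,205],[0,0,0.2],0]]' 40
python3 -m handwheel '[[[0,0,0],[0,0,0],0],[[0,0,-50],[0,0,0],0],[[0,0,-110],[0,0,0],0],[[0,0,-110],[0,0,0],0]]'
cat > soc.py <<'E'
import sys
from h import *
b=[float(a) for a in sys.argv[1:3]]; h=float(sys.argv[3]) # h: TCP height above pin tip
for z in(.095,.074,.047): print(z,tomove((b[0],b[1],z+h),.047-np.pi/2))
E
python3 soc.py .6317 .0737 .056
```

```text
clock: 35.02
tcp_pos: [0.5417, 0.3844, 0.0719]
tool_rot: [-3.139, 0.119, -0.002]
ft_force: [0.2, 0.3, -0.3]
width: 0.174
grip_force: 38.9
clock: 35.52
tcp_pos: [0.5428, 0.3852, 0.1865]
tool_rot: [-3.135, 0.119, -0.011]
ft_force: [1.0, 0.3, -1.0]
width: 0.176
grip_force: 39.3
0.095 (array([111.9, 304. ,  34.8]), np.float64(-7.027640796777604))
0.074 (array([111.8, 304.1,  55.8]), np.float64(-7.027640796777604))
0.047 (array([111.6, 304.2,  82.8]), np.float64(-7.027640796777604))
```

```bash
python3 -m handwheel '[[[0,10,-40],[0,0,0],0],[[112,304,-40],[0,0,-7],0],[[112,304,-40],[0,0,-7],0],[[112,304,-40],[0,0,-7],0],[[112,304,-40],[0,0,-7],0],[[112,304,-40],[0,0,-7],0],[[112,304,-40],[0,0,-7],0],[[112,304,-40],[0,0,-7],0],[[112,304,0],[0,0,-7],0],[[112,304,24],[0,0,-7],0],[[112,304,24],[0,0,-7],0],[[112,304,24],[0,0,-7],0]]'
python3 soc.py .6317 .0737 .060
python3 - <<'E'
from h import *
cv2.imwrite("pics/w7.png",viewer.camera("wrist"))
E
```

```text
clock: 37.02
tcp_pos: [0.6303, 0.0735, 0.1581]
tool_rot: [-3.141, -0.074, -0.002]
ft_force: [0.1, 0.0, -0.4]
width: 0.175
grip_force: 39.3
0.095 (array([ 1.4, -0.1,  3.1]), np.float64(0.021376098521201925))
0.074 (array([ 1.4, -0.1, 24.1]), np.float64(0.021376098521201925))
0.047 (array([ 1.4, -0.1, 51.1]), np.float64(0.021376098521201925))
```

View pics/w7.png

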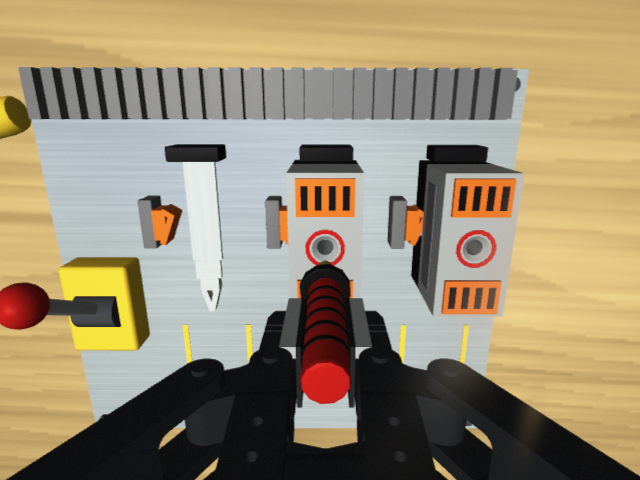

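The plug is in hand over the bay 2 socket (325,247), laterally centred. I check the lever ball at (20,305) before inserting.

```bash
python3 - <<'E'
from h import *
m=viewer.camera_model("wrist"); im=cv2.imread("pics/w7.png")
for z in (.098,.108): print(ray((20,305),m,z))
print("expected on px",pix((.5945,.2425,.098),m),"mid",pix((.557,.241,.108),m))
for q in((.6317,.0737,.074),): print(pix(q,m))
t=viewer.camera("top");mt=viewer.camera_model("top")
print([(c,ray(c,mt,.098)) for c,s in blobs(red(t),6)])
E
```

```text
[0.5973 0.2433 0.098 ]
[0.6027 0.2351 0.108 ]
expected on px [ 22.2882 309.5991] mid [ 24.1256 377.3203]
[324.4874 247.3401]
[(array([518.9543, 236.7397]), array([ 0.5784, -0.3515,  0.098 ])), (array([160.9143, 280.3143]), array([0.4928, 0.3899, 0.098 ])), (array([158.    , 304.6389]), array([0.4428, 0.3937, 0.098 ]))]
```

```bash
python3 -m handwheel '[[[1,0,10],[0,0,0],0],[[1,0,20],[0,0,0],0],[[1,0,27],[0,0,0],0],[[1,0,27],[0,0,0],0]]';python3 soc.py .6317 .0737 .060; python3 -m handwheel '[[[0,0,7],[0,0,0],0],[[0,0,14],[0,0,0],0],[[0,0,14],[0,0,0],0]]';python3 soc.py .6317 .0737 .060
```

```text
clock: 37.62
tcp_pos: [0.6307, 0.0727, 0.129]
tool_rot: [-3.14, -0.073, 0.002]
ft_force: [0.5, 1.6, -0.9]
width: 0.176
grip_force: 39.4
0.095 (array([  1. ,  -0.9, -26. ]), np.float64(-0.043830371557291414))
0.074 (array([ 1. , -0.9, -5. ]), np.float64(-0.043830371557291414))
0.047 (array([ 1. , -0.9, 22. ]), np.float64(-0.043830371557291414))
clock: 38.0
tcp_pos: [0.6307, 0.0728, 0.1151]
tool_rot: [-3.14, -0.073, 0.001]
ft_force: [0.3, 1.5, -1.0]
width: 0.177
grip_force: 39.4
0.095 (array([  1. ,  -0.9, -39.9]), np.float64(-0.042083101708882964))
0.074 (array([  1. ,  -0.9, -18.9]), np.float64(-0.042083101708882964))
0.047 (array([ 1. , -0.9,  8.1]), np.float64(-0.042083101708882964))
```

Entering freely; seat it.

```bash
python3 -m handwheel '[[[0,-0.5,5],[0,0,0],0],[[0,-0.5,8],[0,0,0],0],[[0,-0.5,8],[0,0,0],0]]'; python3 -m handwheel '[[[0,0,1],[0,0,0],0],[[0,0,1.5],[0,0,0],0],[[0,0,1.5],[0,0,0],0]]'
```

```text
clock: 38.38
tcp_pos: [0.6308, 0.0732, 0.1075]
tool_rot: [-3.141, -0.073, 0.001]
ft_force: [0.2, 0.3, 0.3]
width: 0.175
grip_force: 39.3
clock: 38.75
tcp_pos: [0.631, 0.0732, 0.1064]
tool_rot: [-3.141, -0.073, -0.0]
ft_force: [0.1, -1.0, -0.6]
width: 0.175
grip_force: 39.3
```

```bash
python3 -m handwheel '[[[0,0,1],[0,0,0],0],[[0,0,1],[0,0,0],0]]'; python3 -m handwheel '[[[0,0,1],[0,0,0],0],[[0,0,1],[0,0,0],0]]'
```

```text
clock: 39.0
tcp_pos: [0.631, 0.0732, 0.1055]
tool_rot: [-3.141, -0.073, -0.0]
ft_force: [-0.4, 0.4, 1.0]
width: 0.173
grip_force: 39.6
clock: 39.25
tcp_pos: [0.6313, 0.0732, 0.1054]
tool_rot: [-3.141, -0.073, -0.002]
ft_force: [-3.3, -0.6, 12.2]
width: 0.175
grip_force: 40.7
```

```bash
python3 -m handwheel '[[[0,0,-1],[0,0,0],0.4],[[0,0,-1],[0,0,0],0.4],[[0,0,-1],[0,0,0],0.4],[[0,0,-50],[0,0,0],0.5],[[0,0,-110],[0,0,0],0.5],[[0,0,-110],[0,0,0],0.5]]'
python3 - <<'E'
from h import *
print(tomove((.4922,.3871,.215),-.0757-np.pi/2))
t=viewer.camera("wrist");cv2.imwrite("pics/w8.png",t)
E
```

```text
clock: 40.0
tcp_pos: [0.6325, 0.0732, 0.2195]
tool_rot: [3.141, 0.073, 0.012]
ft_force: [-0.1, 0.3, -0.6]
width: 0.501
grip_force: 0.0
(array([-125.6, -320. ,    3.4]), np.float64(6.993567375723231))
```

View pics/w8.png

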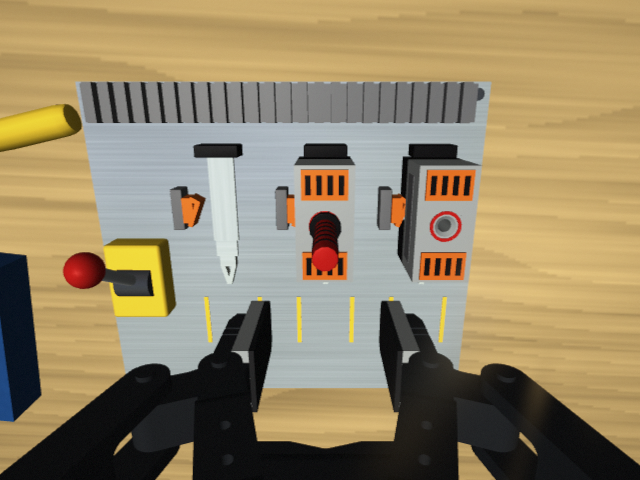

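The first plug stands seated at (325,230). Next, plug 2.

```bash
python3 -m handwheel '[[[-125,-320,-20],[0,0,7],0.5],[[-125,-320,-20],[0,0,7],0.5],[[-125,-320,-20],[0,0,7],0.5],[[-125,-320,-20],[0,0,7],0.5],[[-125,-320,-20],[0,0,7],0.5],[[-125,-320,-20],[0,0,7],0.5],[[-125,-320,-20],[0,0,7],0.5],[[-125,-320,-20],[0,0,7],0.5],[[-125,-320,-20],[0,0,7],0.5]]'
python3 - <<'E'
from h import *
print(tomove((.4922,.3871,.071),-.0757-np.pi/2))
E
```

```text
clock: 41.18
tcp_pos: [0.4917, 0.3861, 0.2339]
tool_rot: [3.139, -0.121, -0.001]
ft_force: [-0.4, 0.9, 0.4]
width: 0.496
grip_force: 0.0
(array([  0.5,  -1.1, 162.9]), np.float64(-0.07898260960574532))
```

```bash
python3 -m handwheel '[[[0.5,-1,50],[0,0,0],0.5],[[0.5,-1,110],[0,0,0],0.5],[[0.5,-1,150],[0,0,0],0.5],[[0.5,-1,163],[0,0,0],0.5],[[0.5,-1,163],[0,0,0],0.5],[[0.5,-1,163],[0,0,0],0],[[0.5,-1,163],[0,0,0],0],[[0.5,-1,163],[0,0,0],0],[[0.5,-1,163],[0,0,0],0]]' 40
python3 -m handwheel '[[[0,0,0],[0,0,0],0],[[0,0,-50],[0,0,0],0],[[0,0,-110],[0,0,0],0],[[0,0,-150],[0,0,0],0],[[0,0,-150],[0,0,0],0]]'
python3 soc.py .6358 -.0169 .059
```

```text
clock: 42.3
tcp_pos: [0.4926, 0.3885, 0.0732]
tool_rot: [-3.138, 0.119, -0.004]
ft_force: [0.7, -0.7, 8.1]
width: 0.177
grip_force: 39.0
clock: 42.92
tcp_pos: [0.4928, 0.3887, 0.2258]
tool_rot: [-3.136, 0.119, -0.009]
ft_force: [0.6, 0.2, -0.9]
width: 0.176
grip_force: 39.2
0.095 (array([172.9, 393.9,  71.2]), np.float64(-7.032645885930961))
0.074 (array([172.8, 393.9,  92.2]), np.float64(-7.032645885930961))
0.047 (array([172.6, 394.1, 119.2]), np.float64(-7.032645885930961))
```

```bash
python3 -m handwheel '[[[0,20,-25],[0,0,0],0],[[173,394,-25],[0,0,-7],0],[[173,394,-25],[0,0,-7],0],[[173,394,-25],[0,0,-7],0],[[173,394,-25],[0,0,-7],0],[[173,394,-25],[0,0,-7],0],[[173,394,-25],[0,0,-7],0],[[173,394,-25],[0,0,-7],0],[[173,394,-25],[0,0,-7],0],[[173,394,20],[0,0,-7],0],[[173,394,60],[0,0,-7],0],[[173,394,60],[0,0,-7],0],[[173,394,60],[0,0,-7],0]]'
python3 soc.py .6358 -.0169 .061
```

```text
clock: 44.55
tcp_pos: [0.635, -0.0175, 0.1631]
tool_rot: [3.141, 0.074, 0.003]
ft_force: [0.4, -1.2, -0.2]
width: 0.175
grip_force: 39.2
0.095 (array([ 0.9, -0.5,  7.1]), np.float64(-0.005285031234251392))
0.074 (array([ 0.8, -0.5, 28.1]), np.float64(-0.005285031234251392))
0.047 (array([ 0.8, -0.5, 55.1]), np.float64(-0.005285031234251392))
```

```bash
python3 -m handwheel '[[[0.5,-0.5,12],[0,0,0],0],[[0.5,-0.5,24],[0,0,0],0],[[0.5,-0.5,34],[0,0,0],0],[[0.5,-0.5,34],[0,0,0],0]]'; python3 -m handwheel '[[[0,0,7],[0,0,0],0],[[0,0,14],[0,0,0],0],[[0,0,14],[0,0,0],0]]';python3 soc.py .6358 -.0169 .061
```

```text
clock: 45.05
tcp_pos: [0.6347, -0.0173, 0.1263]
tool_rot: [-3.14, -0.073, 0.002]
ft_force: [0.6, -0.4, -0.9]
width: 0.174
grip_force: 39.3
clock: 45.42
tcp_pos: [0.6347, -0.0174, 0.1126]
tool_rot: [-3.14, -0.073, 0.001]
ft_force: [0.6, 1.2, -1.7]
width: 0.174
grip_force: 39.2
0.095 (array([  1. ,  -0.4, -43.4]), np.float64(-0.0391108250361043))
0.074 (array([  1.1,  -0.4, -22.4]), np.float64(-0.0391108250361043))
0.047 (array([ 1.1, -0.4,  4.6]), np.float64(-0.0391108250361043))
```

```bash
python3 -m handwheel '[[[0.5,0,3],[0,0,0],0],[[0.5,0,5],[0,0,0],0],[[0.5,0,5],[0,0,0],0]]'; python3 -m handwheel '[[[0,0,1],[0,0,0],0],[[0,0,1],[0,0,0],0]]'; python3 -m handwheel '[[[0,0,1],[0,0,0],0],[[0,0,1],[0,0,0],0]]'
```

```text
clock: 45.8
tcp_pos: [0.6354, -0.0175, 0.1081]
tool_rot: [-3.141, -0.073, 0.001]
ft_force: [0.3, 1.1, -0.7]
width: 0.177
grip_force: 39.2
clock: 46.05
tcp_pos: [0.6354, -0.0174, 0.1073]
tool_rot: [-3.141, -0.073, 0.0]
ft_force: [0.3, -0.4, -0.6]
width: 0.173
grip_force: 39.2
clock: 46.3
tcp_pos: [0.6357, -0.0174, 0.1072]
tool_rot: [3.141, 0.073, 0.001]
ft_force: [-2.6, -0.0, 8.2]
width: 0.176
grip_force: 40.3
```

Seated. Release, retreat, final look.

```bash
python3 -m handwheel '[[[0,0,-1],[0,0,0],0.4],[[0,0,-1],[0,0,0],0.4],[[0,0,-1],[0,0,0],0.4],[[0,0,-50],[0,0,0],0.4],[[0,0,-110],[0,0,0],0.4],[[-40,-40,-130],[0,0,0],0.5],[[-40,-40,-130],[0,0,0],0.5],[[-40,-40,-130],[0,0,0],0.5]]'
python3 - <<'E'
from h import *
im=viewer.camera("wrist");m=viewer.camera_model("wrist");cv2.imwrite("pics/w9.png",im)
for c,s in blobs(red(im),100): print(c.round(1),s[4],"z.146",ray(c,m,.146),"z.098",ray(c,m,.098))
for c,s in blobs(cv2.morphologyEx(orange(im).astype(np.uint8),cv2.MORPH_CLOSE,np.ones((9,9))),200): print("or",c.round(1),ray(c,m,.074))
E
```

```text
clock: 47.3
tcp_pos: [0.5937, 0.0207, 0.2361]
tool_rot: [3.141, 0.073, -0.0]
ft_force: [-0.0, -0.3, -0.0]
width: 0.501
grip_force: 0.0
[238.1 181.4] 519 z.146 [0.6312 0.0728 0.146 ] z.098 [0.6229 0.0829 0.098 ]
[392.2 181.1] 588 z.146 [ 0.6356 -0.0168  0.146 ] z.098 [ 0.6283 -0.0252  0.098 ]
[ 12.4 206.6] 803 z.146 [0.6098 0.207  0.146 ] z.098 [0.5972 0.2447 0.098 ]
or [254.3 122.9] [0.6622 0.0753 0.074 ]
or [379.6 124. ] [ 0.6658 -0.0161  0.074 ]
or [132.1 157.3] [0.6331 0.1669 0.074 ]
or [338.8 157.7] [0.6402 0.0123 0.074 ]
or [258.8 206.6] [0.5999 0.0722 0.074 ]
or [375.6 207.6] [ 0.6034 -0.0185  0.074 ]
```

View pics/w9.png

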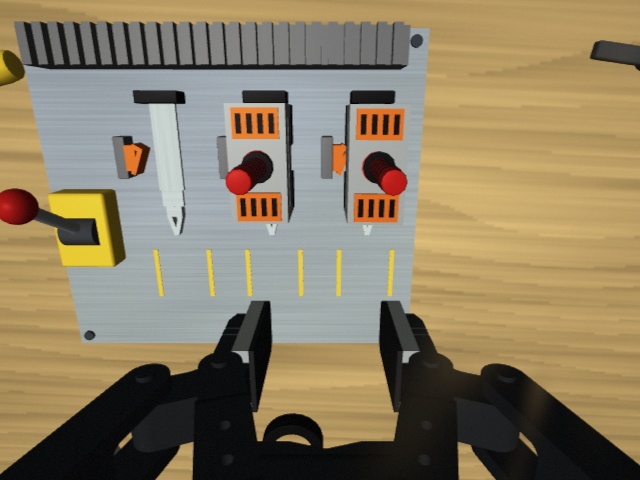

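Both plugs (tops at (238,181) and (392,181)) are upright over their sockets. The modules have not moved, and the lever (12,207) is on. I hand in.

```bash
python3 -c "
from workcell import sign_off
print(sign_off())"
```

```text
the job is handed in; nothing more can be done
None
```

I handed the job in at about 47 s: lever off first, both modules on the bench (only two were there) home and clipped in bays 1 and 2, lever back on, then a plug seated in each; the final picture showed all of this in place, but `sign_off` returned no verdict.

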